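# Line up the carved bears on the drying tray

## Task

Stand the three pale carved bears in a neat row on the drying tray, one upright in the middle of each green pad and squarely along it, nose to either long side of the tray; any bear may take any pad. Set them down, do not let them drop.

Things in the scene. Friction and masses are not known exactly. Their poses are not given: they have to be found in the camera images.
- tray: fixed plywood tray, 320 x 130 mm; floor 8 mm thick, rim 8 mm wide, its top 16 mm over the bench. Origin: centre of the underside, at bench level; x along the long side, z up. Three flat green pads, 48 (x) by 88 mm (y), centred at x = -95, 0, 95 mm, y = 0. Unlisted bystanders on the bench to its right: a dark brown bear, a pale gnome 80 mm high, a tape roll, a glue bottle 150 mm high.
- bear_1: loose carved bear of pale wood on four legs, one of three alike: 91 mm long, 36 wide, 62 high, 90 g. Origin at sole level, midway between nose and tail; x to the nose, y to its left flank, z up. Trunk from x = -39 to 18 mm, with flat upright flanks 26 to 44 mm above the soles: grip it there, across y. Starts upright on the bench, right of the tray.
- bear_2: loose carved bear of pale wood on four legs, one of three alike: 91 mm long, 36 wide, 62 high, 90 g. Origin at sole level, midway between nose and tail; x to the nose, y to its left flank, z up. Trunk from x = -39 to 18 mm, with flat upright flanks 26 to 44 mm above the soles: grip it there, across y. Starts upright on the bench, right of the tray.
- bear_3: loose carved bear of pale wood on four legs, one of three alike: 91 mm long, 36 wide, 62 high, 90 g. Origin at sole level, midway between nose and tail; x to the nose, y to its left flank, z up. Trunk from x = -39 to 18 mm, with flat upright flanks 26 to 44 mm above the soles: grip it there, across y. Starts upright on the bench, right of the tray.
Mind the look-alikes: they are no part of the job. What is shaped like the bear_2 but orange is not meant.

How it is judged:
By the outcome, as a careful person would: the job done as asked, in the order asked, and still so for the second after the job is handed in, with the robot touching nothing.
It also fails if it takes over 72 s, if anything falls off the work surface, if the arm or the gripper's body presses on something with over 40 N, if the wrist force passes 120 N, or if a joint passes its speed limit or range.

## Robot

A 7-joint arm with a two-finger parallel gripper is mounted at the origin on the work surface. World frame = base frame: x ahead of the robot, y to its left, z up, the work surface at z = 0. Lengths are in mm, angles in rad, forces in N, time in s.
With the tool pointing down it reaches from about 350 to 900 mm from the base axis. Payload 8.1 kg.
Tool frame: the origin (TCP) lies at the very end of the fingers, on their centre line; the grasp point (between the pads) lies 19 mm behind it; x points along the fingers, y is the direction in which the jaws open and shut, and the axes are right-handed (so a half turn about x gives the same grasp; the last joint's range is limited). The gripper opens to 85 mm and grips with 20 to 120 N. Pads are 22 mm wide; open, the fingers measure 114 mm over their backs; the gripper's body (76 mm by 85 mm) begins 54 mm behind the grasp point. The pads swing forward as they close: fully open they stand 13 mm farther back than shut.
Start: joints at [-0.103, 0.434, 0.025, 1.573, -0.012, 1.134, -0.075], TCP at [625.013, -0.027, 231.323] pointing down, gripper open.
Joint ranges: [-2.62, 2.62], [-0.44, 2.09], [-1.27, 1.32], [0.08, 2.57], [-1.32, 4.46], [0.12, 2], [-2.74, 2.74]. Speed limits (rad/s): [2.22, 2.22, 3.01, 3.01, 3.14, 3.14, 3.14].

## Interface

Orientations are given as a rotation vector (axis times angle).
In Python, from bench import * gives the robot as it stands.
- The arm moves only by the tool send_rows, never from a script. Its argument "rows" is a list of rows, each an object of numbers: "tx", "ty", "tz": the shift along the tool's x, y, z in mm; "roll": the turn about the tool's x in rad; "grip": the opening, from -1 (shut) to 1 (fully open), so that 0 is half open. In form: [{"tx": .., "ty": .., "tz": .., "roll": .., "grip": ..}, ...]. A call has 1 to 12 rows; each row shifts and turns the pose as measured when the row begins, along the tool's axes as they then stand; what a row does not reach is not made up. A row lasts 1/8 s, in which the tool goes at most 62.5 mm and 10.7 degrees, less where a joint would pass 70% of its speed; a pose out of reach is approached as far as the arm can. A call with a gripper value outside its range is refused whole. The fingers move at their own pace and stop on an object; the grip force is fixed at half the most. Time passes only in rows, so rows that do not move let the fingers close. It gives the time, the measured TCP pose, the force and the opening at its end, in the units of the state.
- sense(): the state, without advancing time (a new reading comes with each control period).
- capture(name): name is "scene" or "side" or "wrist"; returns (picture, depth): 420x560x3 uint8, red, green, blue; 420x560 float32, mm along the optical axis (not along the pixel's ray), 0 where there is no reading.
- calibration(name): a dict with "camera_matrix" (3x3 intrinsics, pixels), "world_from_camera" (4x4, takes a point from camera to world coordinates). Camera axes: x right, y down, z forward; pixel columns grow to the right and rows downward; lengths in mm; the calibration is good to about 2 mm. A picture is of the moment at which its call begins: read the wrist's pose just before it. calibration takes no time and is no camera call; for the wrist camera it gives the pose at the moment of the call.
- job_done(): hands the job in, once; it reports no verdict.
The state is a dict: "clock": time; "q": joint angles; "joint_vel": joint speeds; "tau": joint torques, N m; "position": TCP position; "tool_rot": TCP orientation; "contact_force": force on the tool from outside, world axes, zero at the start; "moment": the same for the moment, N m; "grip_width": finger opening in mm.
Only numpy, scipy, OpenCV 4.12 (cv2) and the standard library are available. Lean on these libraries where they do the work, as an engineer would, in place of code of your own. Each camera call takes 0.05 s, during which the arm holds its last target. There are 200 camera calls.

## Working session

There is one attempt and no reset: what is moved stays moved. The work goes in short steps, Python scripts to look and compute and a tool call to move; the robot and the scene stay as the last step left them, time stands still between calls to the robot, and variables do not carry over. Pictures are saved under pics/ and viewed, about 8 in all and at most 12, crops included, and the job is handed in when it is done.

Besides the shell and the picture viewer there is one more tool, called as name(argument=value, ...), one argument or row to a line, values as JSON. send_rows: Moves the arm, as the interface text tells. Its arguments: {"type":"object","properties":{"rows":{"type":"array"}},"required":["rows"]}

```bash
mkdir -p pics; ls; python3 - <<'E'
from bench import *
import cv2,numpy as np
s=sense();print({k:np.round(v,3) for k,v in s.items()})
a=[]
for n in("scene","side"):
    p,d=capture(n);np.savez(f"{n}0.npz",p=p,d=d,**calibration(n))
    print(n,calibration(n))
    cv2.imwrite(f"pics/{n}0.png",p[:,:,::-1])
E
```

```text
pics
{'clock': np.float64(0.0), 'q': array([-0.103,  0.435,  0.025,  1.574, -0.012,  1.134, -0.075]), 'joint_vel': array([-0.001, -0.   , -0.   , -0.001, -0.002, -0.002,  0.   ]), 'tau': array([ 0.0000e+00, -6.7046e+01,  1.0250e+00, -3.1620e+01,  1.6000e-02,
        1.3000e-02, -0.0000e+00]), 'position': array([ 6.24506e+02, -6.60000e-02,  2.30521e+02]), 'tool_rot': array([ 1.208,  1.21 , -1.21 ]), 'contact_force': array([ 0.586, -0.348, -0.828]), 'moment': array([-0.064, -0.009,  0.016]), 'grip_width': np.float64(85.431)}
scene {'camera_matrix': array([[420.09428502,   0.        , 281.01210241],
       [  0.        , 420.09428502, 207.30702096],
       [  0.        ,   0.        ,   1.        ]]), 'world_from_camera': array([[ 6.49037819e-01,  5.79195646e-01, -4.93236570e-01,
         8.63502715e+02],
       [ 7.60729212e-01, -4.88666886e-01,  4.27195202e-01,
        -3.99055885e+02],
       [ 6.40122284e-03, -6.52485309e-01, -7.57774337e-01,
         6.31046217e+02],
       [ 0.00000000e+00,  0.00000000e+00,  0.00000000e+00,
         1.00000000e+00]])}
side {'camera_matrix': array([[446.38463434,   0.        , 277.51341054],
       [  0.        , 446.38463434, 208.53177509],
       [  0.        ,   0.        ,   1.        ]]), 'world_from_camera': array([[ 8.51726570e-01, -3.82739922e-01,  3.57871488e-01,
         1.06383456e+02],
       [-5.23581272e-01, -5.94797685e-01,  6.09982267e-01,
        -6.11323125e+02],
       [-2.06034331e-02, -7.06912913e-01, -7.07000447e-01,
         7.10642518e+02],
       [ 0.00000000e+00,  0.00000000e+00,  0.00000000e+00,
         1.00000000e+00]])}
```

View pics/scene0.png

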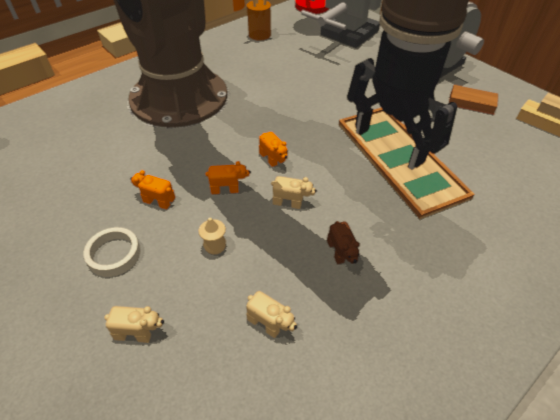

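View pics/side0.png

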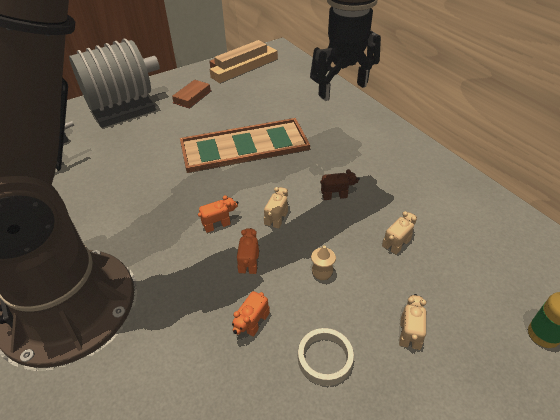

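The scene view shows pale bears at (292,190), (270,314) and (133,322). In the side view they are at (277,207), (401,232) and (414,320). The orange and brown bears and the gnome are bystanders, and the tray sits at scene (402,158). Next I fuse both depth maps.

```bash
cat > h.py <<'E'
import numpy as np,cv2
def cloud(p,d,K,T):
    v,u=np.nonzero(d>0);z=d[v,u]
    c=np.c_[(u-K[0,2])*z/K[0,0],(v-K[1,2])*z/K[1,1],z]
    return c@T[:3,:3].T+T[:3,3],p[v,u],u,v
def load(f):
    a=np.load(f);return cloud(a['p'],a['d'],a['camera_matrix'],a['world_from_camera'])
def pale(c):
    h=cv2.cvtColor(c[None],cv2.COLOR_RGB2HSV)[0].astype(int)
    return (h[:,0]>14)&(h[:,0]<30)&(h[:,1]>50)&(h[:,1]<190)&(h[:,2]>90)
def green(c):
    c=c.astype(int);return (c[:,1]>c[:,0]+15)&(c[:,1]>c[:,2]+5)
E
python3 - <<'E'
from h import *
seeds={"scene":[(292,190),(270,314),(133,322)],"side":[(277,207),(401,232),(414,320)]}
allp={}
for n in("scene","side"):
    P,c,u,v=load(f"{n}0.npz")
    b=(abs(P[:,2])<6)&(P[:,0]>300)&(P[:,0]<900)&(abs(P[:,1])<450); print(n,"bench z",np.median(P[b,2]))
    for i,(a,bb) in enumerate(seeds[n]):
        m=(abs(u-a)<45)&(abs(v-bb)<40)&pale(c)&(P[:,2]>8)&(P[:,2]<75)
        Q=P[m];ctr=np.median(Q,0);Q=Q[np.hypot(*(Q-ctr)[:,:2].T)<60]
        allp.setdefault(i,[]).append(Q)
        r=cv2.minAreaRect(Q[Q[:,2]>22][:,:2].astype(np.float32))
        print(n,i,len(Q),np.round(ctr),"zmax",Q[:,2].max().round(1),np.round(np.r_[r[0],r[1],r[2]],1), "centroid z>50",Q[Q[:,2]>54].mean(0).round())
    m=green(c)&(P[:,2]>3)&(P[:,2]<14)&(P[:,0]>450)&(P[:,1]>0)
    print(n,"green",m.sum(),np.median(P[m],0))
    img=np.zeros((420,560),np.uint8);img[v[m],u[m]]=1
    k,l,st,ce=cv2.connectedComponentsWithStats(img)
    for j in range(1,k):
        if st[j,4]>60:
            Q=P[m][l[v[m],u[m]]==j];r=cv2.minAreaRect(Q[:,:2].astype(np.float32))
            print(" pad",len(Q),np.round(np.r_[r[0],r[1],r[2],np.median(Q[:,2])],1),np.round(ce[j]))
np.save("bears.npy",np.array([np.vstack(allp[i]) for i in range(3)],dtype=object),allow_pickle=True)
for i in range(3):
    Q=np.vstack(allp[i]);r=cv2.minAreaRect(Q[Q[:,2]>22][:,:2].astype(np.float32));print(i,np.round(np.r_[r[0],r[1],r[2]],1))
E
```

```text
scene bench z 0.4679332229092097
scene 0 932 [461. -23.  48.] zmax 62.8 [457.  -16.2  88.3  37.1  36. ] centroid z>50 [472.  -5.  57.]
scene 1 1367 [ 634. -220.   51.] zmax 64.0 [ 631.4 -215.2   88.2   34.9   14.8] centroid z>50 [ 648. -210.   57.]
scene 2 1495 [ 512. -384.   50.] zmax 63.9 [ 508.3 -379.7   88.7   35.3   44.2] centroid z>50 [ 521. -367.   57.]
scene green 1123 [589.03654793 229.69272008   9.34430025]
 pad 457 [513.7 247.   85.6  46.6  75.    9.4] [397. 156.]
 pad 659 [604.3 221.3  87.4  47.2  74.3   9.3] [427. 185.]
side bench z -0.1303404270632882
side 0 652 [444. -28.  49.] zmax 62.9 [453.7 -17.9  82.8  35.3  37.3] centroid z>50 [469.  -5.  57.]
side 1 779 [ 614. -222.   49.] zmax 62.8 [ 626.6 -215.8   84.5   36.3   16. ] centroid z>50 [ 645. -211.   57.]
side 2 1087 [ 493. -389.   50.] zmax 62.8 [ 503.7 -379.3   86.5   36.    47.5] centroid z>50 [ 517. -368.   57.]
side green 708 [539.85415227 233.23117022   8.76089898]
 pad 341 [605.3 220.9  88.1  46.9  73.2   8.7] [279. 137.]
 pad 356 [514.3 248.4  93.5  46.7  73.9   8.8] [244. 144.]
0 [456.6 -16.5  89.2  37.1  36. ]
1 [ 629.8 -214.9   91.1   36.4   16. ]
2 [ 506.7 -379.5   90.6   37.7   44.5]
```

```bash
cat >> h.py <<'E'
from scipy.spatial.transform import Rotation as Rn
def plan(s,x,y,z,h):
    "tool-frame deltas to TCP x,y,z with jaw axis perpendicular to heading h (deg)"
    R=Rn.from_rotvec(s['tool_rot']).as_matrix()
    j=np.degrees(np.arctan2(R[1,1],R[0,1]));d=(h+90-j+90)%180-90
    t=R.T@(np.array([x,y,z])-s['position'])
    print("t",round(s['clock'],2),"pos",s['position'].round(1),"tilt",np.degrees(np.arccos(-R[2,0])).round(2),"jaw",j.round(1),"w",s['grip_width'].round(1),"q7",s['q'][6].round(2),"F",s['contact_force'].round(1))
    print(" tx,ty,tz",t.round(1),"roll",np.round(np.radians(-d),3),"(deg yaw",round(d,1),") other",np.round(np.radians(-d+np.sign(d)*180),3))
E
python3 - <<'E'
from bench import *
from h import *
s=sense();print(Rn.from_rotvec(s['tool_rot']).as_matrix().round(2))
B=[(455,-17,36.5),(629,-215,15.5),(506,-379.5,45.5)]
P=np.vstack([load(f"{n}0.npz")[0] for n in("scene","side")])
for x,y,h in B:
    a=np.radians(h);f=np.array([np.cos(a),np.sin(a)]);l=np.array([-f[1],f[0]])
    d=P[:,:2]-[x,y];X=d@f;Y=d@l
    m=(P[:,2]>10)&(P[:,2]<150)&(abs(X+5)<45)&(abs(Y)<80)&(abs(Y)>23)
    print("left min",Y[m&(Y>0)].min(initial=99),"right max",Y[m&(Y<0)].max(initial=-99),m.sum())
    plan(s,*([x,y]-5*f),130,h)
E
```

```text
[[-0.  1. -0.]
 [-0. -0. -1.]
 [-1. -0.  0.]]
left min 76.85205426983637 right max -99.0 19Traceback (most recent call last):
  File "<stdin>", line 11, in <module>
  File "h.py", line 19, in plan
    print("t",round(s['clock'],2),"pos",s['position'].round(1),"tilt",np.degrees(np.arccos(-R[2,0])).round(2),"jaw",j.round(1),"w",s['grip_width'].round(1),"q7",s['q'][6].round(2),"F",s['contact_force'].round(1))
                                                                                                                                   ^^^^^^^^^^^^^^^^^^^^^
AttributeError: 'float' object has no attribute 'round'
```

```bash
sed -i "s/s\['grip_width'\].round(1)/round(float(s['grip_width']),1)/;s/s\['q'\]\[6\].round(2)/round(float(s['q'][6]),2)/;s/np.degrees(np.arccos(-R\[2,0\])).round(2)/round(float(np.degrees(np.arccos(-R[2,0]))),2)/;s/j.round(1)/round(float(j),1)/;s/round(s\['clock'\],2)/round(float(s['clock']),2)/" h.py
python3 - <<'E'
from bench import *
from h import *
s=sense()
B=[(455,-17,36.5),(629,-215,15.5),(506,-379.5,45.5)]
P=np.vstack([load(f"{n}0.npz")[0] for n in("scene","side")])
for x,y,h in B:
    a=np.radians(h);f=np.array([np.cos(a),np.sin(a)]);l=np.array([-f[1],f[0]])
    d=P[:,:2]-[x,y];X=d@f;Y=d@l
    m=(P[:,2]>10)&(P[:,2]<150)&(abs(X+5)<45)&(abs(Y)<80)&(abs(Y)>23)
    print("left min",Y[m&(Y>0)].min(initial=99),"right max",Y[m&(Y<0)].max(initial=-99),m.sum())
    plan(s,*([x,y]-5*f),130,h)
E
```

```text
left min 76.85205426983637 right max -99.0 19
t 0.1 pos [ 6.246e+02 -1.000e-01  2.306e+02] tilt 0.08 jaw -0.0 w 85.3 q7 -0.08 F [-0.8 -0.6 -0.6]
 tx,ty,tz [ 100.9 -173.4   19.9] roll 0.934 (deg yaw -53.5 ) other -2.208
left min 99.0 right max -99.0 0
t 0.1 pos [ 6.246e+02 -1.000e-01  2.306e+02] tilt 0.08 jaw -0.0 w 85.3 q7 -0.08 F [-0.8 -0.6 -0.6]
 tx,ty,tz [ 1.006e+02 -2.000e-01  2.163e+02] roll 1.3 (deg yaw -74.5 ) other -1.841
left min 99.0 right max -99.0 0
t 0.1 pos [ 6.246e+02 -1.000e-01  2.306e+02] tilt 0.08 jaw -0.0 w 85.3 q7 -0.08 F [-0.8 -0.6 -0.6]
 tx,ty,tz [ 100.8 -121.9  383. ] roll 0.777 (deg yaw -44.5 ) other -2.365
```

send_rows(
  rows=[
    {"tx": 6,"ty": -44,"tz": 5,"roll": 0,"grip": 1},
    {"tx": 6,"ty": -44,"tz": 5,"roll": 0,"grip": 1},
    {"tx": 6,"ty": -44,"tz": 5,"roll": 0,"grip": 1},
    {"tx": 6,"ty": -42,"tz": 5,"roll": 0,"grip": 1},
    {"tx": 5,"ty": 0,"tz": 0,"roll": 0.18,"grip": 1},
    {"tx": 5,"ty": 0,"tz": 0,"roll": 0.18,"grip": 1},
    {"tx": 5,"ty": 0,"tz": 0,"roll": 0.18,"grip": 1},
    {"tx": 0,"ty": 0,"tz": 0,"roll": 0.18,"grip": 1},
    {"tx": 0,"ty": 0,"tz": 0,"roll": 0.18,"grip": 1},
    {"tx": 0,"ty": 0,"tz": 0,"roll": 0.03,"grip": 1},
    {"tx": 0,"ty": 0,"tz": 0,"roll": 0,"grip": 1},
  ],
)

```text
clock: 1.48
position: [441.1, -21.0, 187.2]
tool_rot: [1.862, 0.596, -1.878]
contact_force: [-0.3, 0.1, -0.3]
grip_width: 85.4
```

```bash
cat > look.py <<'E'
import sys
from bench import *
from h import *
def look(tag,x,y,h,z=14,draw=True):
    s=sense();cal=calibration("wrist");p,d=capture("wrist")
    np.savez(f"{tag}.npz",p=p,d=d,**cal)
    P,c,u,v=cloud(p,d,cal['camera_matrix'],cal['world_from_camera'])
    m=pale(c)&(P[:,2]>8)&(P[:,2]<72)&(np.hypot(P[:,0]-x,P[:,1]-y)<65)
    Q=P[m];b=(abs(P[:,2])<8)
    print("n",m.sum(),"bench",np.median(P[b,2]) if b.any() else None,"zmax",Q[:,2].max() if m.any() else None)
    if draw: cv2.imwrite(f"pics/{tag}.png",p[:,:,::-1])
    if m.sum()>50:
        r=cv2.minAreaRect(Q[Q[:,2]>20][:,:2].astype(np.float32));print(np.round(np.r_[r[0],r[1],r[2]],1))
        (x,y),(w,l),a=r; h=min((a,a+90,a-90,a+180),key=lambda t:abs(t-h)) if False else (a if w>l else a+90)
        f=np.array([np.cos(np.radians(h)),np.sin(np.radians(h))])
        Qh=Q[Q[:,2]>54];print("heading",round(h,1),"high pts fwd",round(float(np.mean((Qh[:,:2]-[x,y])@f)),1))
        x,y=np.array([x,y])-5*f
    plan(sense(),x,y,z,h)
if __name__=="__main__": look(sys.argv[1],*map(float,sys.argv[2:]))
E
python3 look.py w0 455 -17 36.5
```

```text
n 2850 bench 0.28218038682513225 zmax 63.13357355316515
[456.3 -14.6  88.9  35.5  36.7]
heading 36.7 high pts fwd 17.5
t 1.52 pos [441.  -21.  187.2] tilt 0.49 jaw -54.7 w 85.3 q7 -0.99 F [-0.4  0.4 -0.2]
 tx,ty,tz [173.1   4.4 -12.4] roll -0.025 (deg yaw 1.4 ) other 3.117
```

View pics/w0.png

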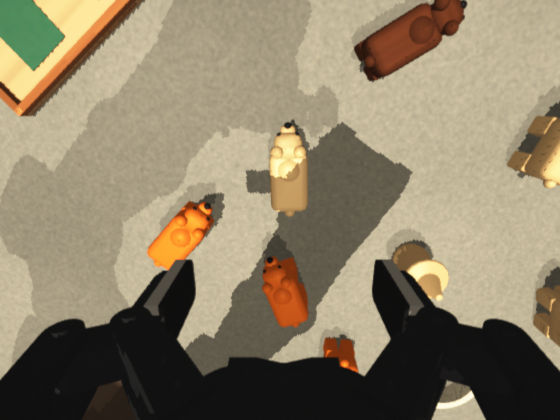

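The wrist view shows the pale bear at (289,170), nose up and clear on both flanks. Orange bears lie at (180,235) and (285,295), outside the finger paths. The wrist fit agrees with the earlier one within 3 mm.

send_rows(
  rows=[
    {"tx": 30,"ty": 4,"tz": -12,"roll": -0.025,"grip": 1},
    {"tx": 40,"ty": 0,"tz": 0,"roll": 0,"grip": 1},
    {"tx": 30,"ty": 0,"tz": 0,"roll": 0,"grip": 1},
    {"tx": 0,"ty": 0,"tz": 0,"roll": 0,"grip": 1},
  ],
)

```text
clock: 2.02
position: [454.3, -17.1, 85.6]
tool_rot: [1.842, 0.626, -1.852]
contact_force: [-0.3, 0.6, -0.1]
grip_width: 85.4
```

```bash
python3 look.py w1 456 -15 36.5
```

```text
n 5860 bench 0.3135278254027867 zmax 63.17282728903635
[455.5 -15.3  88.1  36.   36.9]
heading 36.9 high pts fwd 19.1
t 2.08 pos [455.1 -17.1  86.6] tilt 0.19 jaw -52.7 w 85.3 q7 -0.93 F [-0.3 -0.7  0.5]
 tx,ty,tz [72.6 -1.1  3.4] roll 0.008 (deg yaw -0.5 ) other -3.133
```

View pics/w1.png

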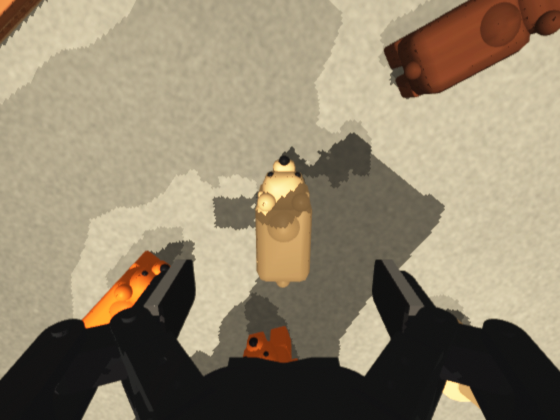

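The view shows the bear centred at (284,225) between the fingers. The orange bear at (130,285) is close to the left finger, so I descend with a narrower opening.

send_rows(
  rows=[
    {"tx": 0,"ty": -1,"tz": 3,"roll": 0.008,"grip": 0.4},
    {"tx": 0,"ty": 0,"tz": 0,"roll": 0,"grip": 0.4},
    {"tx": 25,"ty": 0,"tz": 0,"roll": 0,"grip": 0.4},
    {"tx": 25,"ty": 0,"tz": 0,"roll": 0,"grip": 0.4},
    {"tx": 15,"ty": 0,"tz": 0,"roll": 0,"grip": 0.4},
    {"tx": 6,"ty": 0,"tz": 0,"roll": 0,"grip": 0.4},
    {"tx": 0,"ty": 0,"tz": 0,"roll": 0,"grip": 0.4},
  ],
)

```text
clock: 2.95
position: [457.8, -17.8, 20.8]
tool_rot: [1.86, 0.617, -1.84]
contact_force: [1.1, 0.2, 0.8]
grip_width: 59.6
```

```bash
python3 -c "
from bench import *
from h import *
plan(sense(),451.5,-18.3,14,36.9)"
```

```text
t 2.95 pos [457.8 -17.8  20.8] tilt 0.61 jaw -53.0 w 59.6 q7 -0.91 F [1.1 0.2 0.8]
 tx,ty,tz [ 6.7 -3.5  5.4] roll 0.001 (deg yaw -0.1 ) other -3.141
```

send_rows(
  rows=[
    {"tx": 5,"ty": -3.5,"tz": 5,"roll": 0,"grip": 0.4},
    {"tx": 1,"ty": 0,"tz": 0,"roll": 0,"grip": 0.4},
    {"tx": 0,"ty": 0,"tz": 0,"roll": 0,"grip": 0.4},
  ],
)

```text
clock: 3.32
position: [452.2, -18.0, 15.7]
tool_rot: [1.862, 0.617, -1.837]
contact_force: [0.6, 0.4, 0.4]
grip_width: 59.8
```

```bash
python3 -c "
from bench import *
from h import *
plan(sense(),451.5,-18.3,14,36.9)"
```

```text
t 3.33 pos [452.2 -18.   15.7] tilt 0.74 jaw -53.0 w 59.8 q7 -0.91 F [0.6 0.4 0.4]
 tx,ty,tz [ 1.7 -0.2  0.8] roll 0.001 (deg yaw -0.1 ) other -3.14
```

send_rows(
  rows=[
    {"tx": 0,"ty": 0,"tz": 0,"roll": 0,"grip": -1},
    {"tx": 0,"ty": 0,"tz": 0,"roll": 0,"grip": -1},
    {"tx": 0,"ty": 0,"tz": 0,"roll": 0,"grip": -1},
    {"tx": 0,"ty": 0,"tz": 0,"roll": 0,"grip": -1},
    {"tx": -15,"ty": 0,"tz": 0,"roll": 0,"grip": -1},
    {"tx": -35,"ty": 0,"tz": 0,"roll": 0,"grip": -1},
    {"tx": -40,"ty": 0,"tz": 0,"roll": 0,"grip": -1},
    {"tx": 0,"ty": 0,"tz": 0,"roll": 0,"grip": -1},
  ],
)

```text
clock: 4.32
position: [450.8, -18.2, 107.8]
tool_rot: [1.861, 0.617, -1.839]
contact_force: [-0.1, -0.6, -1.4]
grip_width: 35.5
```

```bash
cat >> h.py <<'E'
PADS=np.array([[423.5,274.2],[514,247.7],[604.8,221.1]]);HT=73.8
def toPad(s,k,off=-5,z=22):
    f=np.array([np.cos(np.radians(HT)),np.sin(np.radians(HT))])
    plan(s,*(PADS[k]+off*f),z,HT)
E
python3 look.py g0 455 -17 36.9 >/dev/null; python3 - <<'E'
from bench import *
from h import *
toPad(sense(),0,z=100)
P,c,u,v=load("g0.npz");s=sense();R=Rn.from_rotvec(s['tool_rot']).as_matrix()
L=(P-s['position'])@R
m=pale(c)&(abs(L[:,1])<35)&(L[:,0]<15)&(L[:,0]>-55)&(abs(L[:,2])<70)&(abs(v-230)<140)
Q=L[m];print(len(Q),Q.min(0),Q.max(0))
r=cv2.minAreaRect(Q[:,1:].astype(np.float32));print(r)
# pads in wide: remeasure third pad
for n in("scene","side"):
    P,c,u,v=load(f"{n}0.npz");m=green(c)&(P[:,2]>5)&(P[:,2]<12)&(np.hypot(P[:,0]-423,P[:,1]-274)<60)
    if m.sum()>20: print(n,m.sum(),cv2.minAreaRect(P[m][:,:2].astype(np.float32)))
E
```

```text
t 4.38 pos [449.8 -18.2 106.5] tilt 0.52 jaw -53.0 w 35.4 q7 -0.94 F [ 0.4  0.7 -2.1]
 tx,ty,tz [   6.8 -246.4 -150.8] roll -0.643 (deg yaw 36.8 ) other 2.499
12509 [-50.16910654 -34.97817445 -50.77251587] [12.37618668 34.77756286 30.55024339]
((1.8512667417526245, -4.243320465087891), (63.02734375, 72.90900421142578), 37.2342414855957)
scene 369 ((424.18377685546875, 273.28302001953125), (86.52812194824219, 46.44021224975586), 78.88123321533203)
side 369 ((422.97705078125, 274.2565002441406), (91.58909606933594, 46.574546813964844), 73.879150390625)
```

send_rows(
  rows=[
    {"tx": -20,"ty": -40,"tz": -25,"roll": 0,"grip": -1},
    {"tx": 0,"ty": -50,"tz": -30,"roll": 0,"grip": -1},
    {"tx": 0,"ty": -50,"tz": -30,"roll": 0,"grip": -1},
    {"tx": 0,"ty": -50,"tz": -30,"roll": 0,"grip": -1},
    {"tx": 0,"ty": -40,"tz": -25,"roll": 0,"grip": -1},
    {"tx": 0,"ty": -16,"tz": -11,"roll": 0,"grip": -1},
    {"tx": 0,"ty": 0,"tz": 0,"roll": -0.18,"grip": -1},
    {"tx": 0,"ty": 0,"tz": 0,"roll": -0.18,"grip": -1},
    {"tx": 0,"ty": 0,"tz": 0,"roll": -0.18,"grip": -1},
    {"tx": 0,"ty": 0,"tz": 0,"roll": -0.1,"grip": -1},
    {"tx": 0,"ty": 0,"tz": 0,"roll": 0,"grip": -1},
  ],
)

```text
clock: 5.75
position: [417.1, 271.9, 113.5]
tool_rot: [1.396, 1.065, -1.416]
contact_force: [-0.2, -0.5, -0.0]
grip_width: 35.4
```

```bash
cat > held.py <<'E'
import sys
from bench import *
from h import *
k=int(sys.argv[1]);tag=sys.argv[2]
toPad(sense(),k,z=60)
cal=calibration("wrist");p,d=capture("wrist");np.savez(tag+".npz",p=p,d=d,**cal);cv2.imwrite(f"pics/{tag}.png",p[:,:,::-1])
P,c,u,v=load(tag+".npz");s=sense();R=Rn.from_rotvec(s['tool_rot']).as_matrix()
L=(P-s['position'])@R
m=pale(c)&(abs(L[:,1])<30)&(L[:,0]<8)&(L[:,0]>-50)&(abs(L[:,2])<60)
Q=L[m];print("held n",len(Q),"tz range",np.percentile(Q[:,2],[.2,99.8]),"ty",np.percentile(Q[:,1],[1,99]),"top tx",Q[:,0].min())
m=green(c)&(P[:,2]>3)&(P[:,2]<15)&(P[:,0]>300)
if m.sum()>50:
    img=np.zeros(d.shape,np.uint8);img[v[m],u[m]]=1
    n,l,st,ce=cv2.connectedComponentsWithStats(img)
    for j in range(1,n):
        if st[j,4]>300:
            q=P[m][l[v[m],u[m]]==j];print("pad",len(q),cv2.minAreaRect(q[:,:2].astype(np.float32)),np.median(q[:,2]))
E
python3 held.py 0 h0
```

```text
t 5.75 pos [417.1 271.9 113.5] tilt 0.67 jaw -15.6 w 35.4 q7 -1.03 F [-0.2 -0.5 -0. ]
 tx,ty,tz [53.5  5.7  0.4] roll 0.011 (deg yaw -0.6 ) other -3.131
held n 12445 tz range [-46.63442638  29.47458342] ty [-17.89812331  16.71593741] top tx -46.7452593628657
pad 2784 ((426.3797302246094, 285.9604797363281), (62.02352523803711, 47.49967575073242), 73.600830078125) 9.17606204382136
pad 5639 ((514.0958251953125, 247.08651733398438), (88.01309204101562, 48.19340896606445), 73.98304748535156) 9.23602149526846
pad 5667 ((605.2803344726562, 220.40823364257812), (87.75691223144531, 49.072296142578125), 74.05789947509766) 9.293637686888985
```

View pics/h0.png

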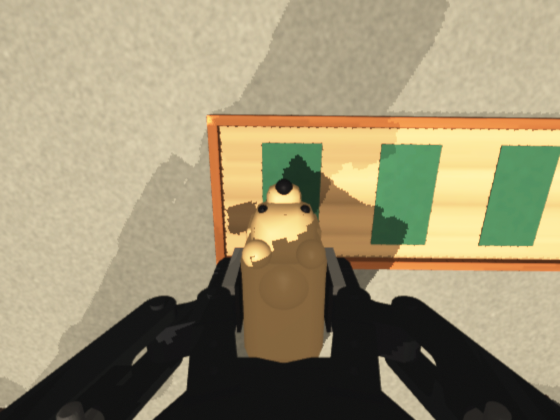

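The bear is held straight, nose up at (284,187), and the tray pads are in view. One more offline computation gives where the nose tip lies relative to the TCP.

```bash
python3 - <<'E'
from bench import *
from h import *
s=sense();R=Rn.from_rotvec(s['tool_rot']).as_matrix()
P,c,u,v=load("h0.npz");L=(P-s['position'])@R
m=(abs(L[:,1])<22)&(L[:,0]<5)&(L[:,0]>-50)&(L[:,2]<0)&(L[:,2]>-70)
for a in range(-52,-40,1):
    q=m&(L[:,2]>a)&(L[:,2]<=a+1); print(a,q.sum(),L[q].mean(0).round(1) if q.any() else '')
# same for w1 (bear on bench) : nose/tail along heading 36.9, all colours z>20
P,c,u,v=load("w1.npz");f=np.array([.7997,.6004]);X=(P[:,:2]-[455.5,-15.3])@f;Y=(P[:,:2]-[455.5,-15.3])@[-f[1],f[0]]
m=(abs(Y)<15)&(P[:,2]>15)&(P[:,2]<66)&(abs(X)<55)
print(np.percentile(X[m],[0.1,.5,99.5,99.9]),X[m].min(),X[m].max())
E
```

```text
-52 0 
-51 20 [-25.6  -0.5 -50.2]
-50 43 [-26.4  -0.4 -49.4]
-49 47 [-27.2  -0.5 -48.5]
-48 59 [-26.2  -0.8 -47.4]
-47 100 [-25.6  -0.2 -46.5]
-46 85 [-26.6  -0.6 -45.5]
-45 89 [-26.7  -0.5 -44.5]
-44 92 [-27.2  -0.6 -43.5]
-43 89 [-27.8  -1.  -42.5]
-42 279 [-30.5  -0.4 -41.5]
-41 274 [-32.8  -0.5 -40.5]
[-42.5881613  -40.53883873  44.21680085  45.42786915] -44.05706644739576 45.96838483809715
```

send_rows(
  rows=[
    {"tx": 10,"ty": 5.5,"tz": 0.5,"roll": 0.01,"grip": -1},
    {"tx": 25,"ty": 0,"tz": 0,"roll": 0,"grip": -1},
    {"tx": 25,"ty": 0,"tz": 0,"roll": 0,"grip": -1},
    {"tx": 15,"ty": 0,"tz": 0,"roll": 0,"grip": -1},
    {"tx": 0,"ty": 0,"tz": 0,"roll": 0,"grip": -1},
  ],
)

```text
clock: 6.42
position: [423.0, 266.9, 33.3]
tool_rot: [1.411, 1.05, -1.434]
contact_force: [0.3, 0.0, -0.3]
grip_width: 35.1
```

```bash
python3 -c "
from bench import *
from h import *
toPad(sense(),0,z=26)"
```

```text
t 6.42 pos [423.  266.9  33.3] tilt 0.79 jaw -16.9 w 35.1 q7 -1.06 F [ 0.3  0.  -0.3]
 tx,ty,tz [ 7.3 -1.5 -2.3] roll -0.013 (deg yaw 0.7 ) other 3.129
```

send_rows(
  rows=[
    {"tx": 3,"ty": -1.5,"tz": -2.5,"roll": -0.012,"grip": -1},
    {"tx": 3,"ty": 0,"tz": 0,"roll": 0,"grip": -1},
    {"tx": 0,"ty": 0,"tz": 0,"roll": 0,"grip": -1},
  ],
)

```text
clock: 6.8
position: [423.0, 270.2, 27.7]
tool_rot: [1.404, 1.056, -1.424]
contact_force: [0.1, 0.0, -1.0]
grip_width: 34.9
```

```bash
python3 -c "
from bench import *
from h import *
toPad(sense(),0,z=24.7)"
```

```text
t 6.8 pos [423.  270.2  27.7] tilt 0.71 jaw -16.3 w 34.9 q7 -1.06 F [ 0.1  0.  -1. ]
 tx,ty,tz [ 3.  -0.6  1. ] roll -0.001 (deg yaw 0.1 ) other 3.14
```

send_rows(
  rows=[
    {"tx": 1.5,"ty": -0.5,"tz": 1,"roll": 0,"grip": -1},
    {"tx": 1,"ty": 0,"tz": 0,"roll": 0,"grip": -1},
    {"tx": 0,"ty": 0,"tz": 0,"roll": 0,"grip": -1},
  ],
)

```text
clock: 7.18
position: [422.6, 269.4, 25.7]
tool_rot: [1.406, 1.056, -1.423]
contact_force: [0.2, -0.6, -0.4]
grip_width: 35.4
```

```bash
python3 -c "
from bench import *
from h import *
toPad(sense(),0,z=24.7)"
```

```text
t 7.17 pos [422.6 269.4  25.7] tilt 0.64 jaw -16.3 w 35.4 q7 -1.06 F [ 0.2 -0.6 -0.4]
 tx,ty,tz [ 1.  -0.4  0.2] roll -0.002 (deg yaw 0.1 ) other 3.14
```

send_rows(
  rows=[
    {"tx": 1,"ty": 0,"tz": 0,"roll": 0,"grip": -1},
    {"tx": 0,"ty": 0,"tz": 0,"roll": 0,"grip": -1},
  ],
)

```text
clock: 7.42
position: [422.6, 269.4, 24.7]
tool_rot: [1.406, 1.056, -1.423]
contact_force: [-0.0, 0.7, -0.4]
grip_width: 35.5
```

send_rows(
  rows=[
    {"tx": 1,"ty": 0,"tz": 0,"roll": 0,"grip": -1},
    {"tx": 0,"ty": 0,"tz": 0,"roll": 0,"grip": -1},
  ],
)

```text
clock: 7.68
position: [422.8, 269.5, 24.6]
tool_rot: [1.406, 1.056, -1.423]
contact_force: [0.1, 0.2, -1.4]
grip_width: 35.5
```

send_rows(
  rows=[
    {"tx": 1,"ty": 0,"tz": 0,"roll": 0,"grip": -1},
    {"tx": 0,"ty": 0,"tz": 0,"roll": 0,"grip": -1},
  ],
)

```text
clock: 7.92
position: [422.8, 269.5, 24.6]
tool_rot: [1.407, 1.055, -1.422]
contact_force: [0.1, 0.1, -1.0]
grip_width: 35.4
```

send_rows(
  rows=[
    {"tx": 1,"ty": 0,"tz": 0,"roll": 0,"grip": -1},
    {"tx": 0,"ty": 0,"tz": 0,"roll": 0,"grip": -1},
  ],
)

```text
clock: 8.18
position: [422.9, 269.5, 24.5]
tool_rot: [1.407, 1.055, -1.422]
contact_force: [0.1, 0.2, -1.5]
grip_width: 35.1
```

send_rows(
  rows=[
    {"tx": 2,"ty": 0,"tz": 0,"roll": 0,"grip": -1},
    {"tx": 1,"ty": 0,"tz": 0,"roll": 0,"grip": -1},
  ],
)

```text
clock: 8.43
position: [422.9, 269.5, 24.3]
tool_rot: [1.408, 1.055, -1.421]
contact_force: [-4.0, -2.0, 17.4]
grip_width: 35.1
```

```bash
python3 held.py 0 h1;python3 -c "
from bench import *
print([sense()['contact_force'].round(1) for i in range(2)])"
```

```text
t 8.43 pos [422.9 269.5  24.3] tilt 0.55 jaw -16.3 w 35.1 q7 -1.06 F [-4.  -2.  17.4]
 tx,ty,tz [-35.7  -0.8   0.6] roll -0.002 (deg yaw 0.1 ) other 3.139
held n 12432 tz range [-46.66907937  29.57076287] ty [-17.82174474  16.74869441] top tx -46.85921103456117
pad 3383 ((428.5996398925781, 293.55487060546875), (46.56849670410156, 47.910057067871094), 73.86473846435547) 9.157478742887037
pad 11835 ((514.2079467773438, 246.97686767578125), (88.04619598388672, 49.037296295166016), 73.95479583740234) 9.263953375044053
[array([-6. , -4.3, 24.8]), array([-6. , -4.3, 24.8])]
```

send_rows(
  rows=[
    {"tx": 0,"ty": 0,"tz": 0,"roll": 0,"grip": -1},
    {"tx": 0,"ty": 0,"tz": 0,"roll": 0,"grip": 0.3},
    {"tx": 0,"ty": 0,"tz": 0,"roll": 0,"grip": 0.3},
    {"tx": 0,"ty": 0,"tz": 0,"roll": 0,"grip": 0.3},
    {"tx": -25,"ty": 0,"tz": 0,"roll": 0,"grip": 0.3},
    {"tx": -50,"ty": 0,"tz": 0,"roll": 0,"grip": 0.3},
    {"tx": -50,"ty": 0,"tz": 0,"roll": 0,"grip": 0.5},
    {"tx": 0,"ty": 0,"tz": 0,"roll": 0,"grip": 1},
  ],
)

```text
clock: 9.48
position: [423.1, 270.5, 151.4]
tool_rot: [1.406, 1.055, -1.423]
contact_force: [0.2, -0.7, -0.6]
grip_width: 79.7
```

```bash
cat > check.py <<'E'
import sys
from bench import *
from h import *
tag=sys.argv[1];c0=capture("scene");np.savez(tag+"s.npz",p=c0[0],d=c0[1],**calibration("scene"));cal=calibration("wrist");w=capture("wrist");np.savez(tag+"w.npz",p=w[0],d=w[1],**cal)
cv2.imwrite(f"pics/{tag}.png",np.hstack([cv2.resize(c0[0],(400,300)),cv2.resize(w[0],(400,300))])[:,:,::-1])
f=np.array([np.cos(np.radians(HT)),np.sin(np.radians(HT))])
for n in "sw":
    P,c,u,v=load(tag+n+".npz")
    for k in range(3):
        D=P[:,:2]-PADS[k];X=D@f;Y=D@[-f[1],f[0]]
        m=(abs(X)<60)&(abs(Y)<30)&(P[:,2]>30)&(P[:,2]<80)
        if m.sum()>200:
            r=cv2.minAreaRect(np.c_[X,Y][m].astype(np.float32))
            print(n,k,m.sum(),"along/across",np.round(r[0],1),np.round(r[1],1),round(r[2],1),"ztop",np.percentile(P[m,2],99.5).round(1),"X",np.percentile(X[m],[.2,99.8]).round(1))
E
python3 check.py c0; python3 -c "
from bench import *
from h import *
f=np.array([np.cos(np.radians(15.5)),np.sin(np.radians(15.5))])
plan(sense(),*(np.array([629.5,-215])-5*f),190,15.5)"
```

```text
s 0 612 along/across [-1.1 -1.8] [38.4 90.2] 89.3 ztop 70.1 X [-44.6  43.6]
w 0 3803 along/across [ 0.1 -0.4] [36.1 89.9] 89.4 ztop 70.1 X [-43.1  44.1]
t 9.57 pos [421.3 269.  148.2] tilt 0.97 jaw -16.3 w 85.5 q7 -1.02 F [-0.9  0.3  0.1]
 tx,ty,tz [-36.9 331.3 409.3] roll 1.016 (deg yaw -58.2 ) other -2.126
```

send_rows(
  rows=[
    {"tx": -20,"ty": 37,"tz": 45,"roll": 0,"grip": 1},
    {"tx": -17,"ty": 37,"tz": 45,"roll": 0,"grip": 1},
    {"tx": 0,"ty": 37,"tz": 45,"roll": 0,"grip": 1},
    {"tx": 0,"ty": 37,"tz": 45,"roll": 0,"grip": 1},
    {"tx": 0,"ty": 37,"tz": 45,"roll": 0,"grip": 1},
    {"tx": 0,"ty": 37,"tz": 45,"roll": 0,"grip": 1},
    {"tx": 0,"ty": 37,"tz": 45,"roll": 0,"grip": 1},
    {"tx": 0,"ty": 37,"tz": 45,"roll": 0,"grip": 1},
    {"tx": 0,"ty": 35,"tz": 47,"roll": 0,"grip": 1},
  ],
)

```text
clock: 10.7
position: [626.1, -222.0, 173.7]
tool_rot: [1.377, 1.076, -1.438]
contact_force: [1.7, -0.6, -0.6]
grip_width: 85.5
```

send_rows(
  rows=[
    {"tx": 0,"ty": 0,"tz": 0,"roll": 0.18,"grip": 1},
    {"tx": 0,"ty": 0,"tz": 0,"roll": 0.18,"grip": 1},
    {"tx": 0,"ty": 0,"tz": 0,"roll": 0.18,"grip": 1},
    {"tx": 0,"ty": 0,"tz": 0,"roll": 0.18,"grip": 1},
    {"tx": 0,"ty": 0,"tz": 0,"roll": 0.18,"grip": 1},
    {"tx": 0,"ty": 0,"tz": 0,"roll": 0.1,"grip": 1},
    {"tx": 0,"ty": 0,"tz": 0,"roll": 0,"grip": 1},
  ],
)

```text
clock: 11.58
position: [618.5, -229.7, 155.8]
tool_rot: [2.016, 0.264, -2.14]
contact_force: [-0.5, 0.0, 0.7]
grip_width: 85.7
```

```bash
python3 look.py w2 629.5 -215 15.5 100
```

```text
n 3592 bench 0.23869956032945083 zmax 62.97908731725474
[ 631.2 -214.6   89.3   36.    14.7]
heading 14.7 high pts fwd 17.6
t 11.62 pos [ 618.4 -229.7  155.7] tilt 3.43 jaw -75.0 w 85.7 q7 -0.89 F [ 0.2  0.3 -1. ]
 tx,ty,tz [ 54.9 -11.3 -14.5] roll 0.005 (deg yaw -0.3 ) other -3.136
```

```bash
python3 - <<'E'
from h import *
for n,r in [("start",[1.208,1.21,-1.21]),("w0",[1.862,.596,-1.878]),("w1",[1.842,.626,-1.852]),("down",[1.86,.617,-1.84]),("lift",[1.861,.617,-1.839]),("pad",[1.396,1.065,-1.416]),("paddown",[1.411,1.05,-1.434]),("set",[1.408,1.055,-1.421]),("up",[1.406,1.055,-1.423]),("transl",[1.377,1.076,-1.438]),("roll",[2.016,.264,-2.14])]:
    R=Rn.from_rotvec(r).as_matrix();print(n,"tool x world deg",np.degrees(R[:2,0]).round(2),"tool-frame down y,z deg",np.degrees(R[2,1:]).round(2))
E
```

```text
start tool x world deg [-0.07 -0.02] tool-frame down y,z deg [-0.07  0.02]
w0 tool x world deg [-0.47 -0.06] tool-frame down y,z deg [-0.23  0.42]
w1 tool x world deg [-0.31 -0.  ] tool-frame down y,z deg [-0.19  0.25]
down tool x world deg [0.59 0.1 ] tool-frame down y,z deg [ 0.27 -0.53]
lift tool x world deg [0.64 0.12] tool-frame down y,z deg [ 0.29 -0.58]
pad tool x world deg [-0.42 -0.52] tool-frame down y,z deg [-0.26  0.62]
paddown tool x world deg [-0.45 -0.64] tool-frame down y,z deg [-0.24  0.75]
set tool x world deg [-0.15 -0.51] tool-frame down y,z deg [-0.    0.53]
up tool x world deg [-0.25 -0.58] tool-frame down y,z deg [-0.08  0.63]
transl tool x world deg [-1.82 -0.87] tool-frame down y,z deg [-1.52  1.32]
roll tool x world deg [-3.3 -0.9] tool-frame down y,z deg [0.02 3.42]
```

send_rows(
  rows=[
    {"tx": 0,"ty": 0,"tz": 0,"roll": 0,"grip": 1},
    {"tx": 0,"ty": 0,"tz": 0,"roll": 0,"grip": 1},
    {"tx": 0,"ty": 0,"tz": 0,"roll": 0,"grip": 1},
    {"tx": 0,"ty": 0,"tz": 0,"roll": 0,"grip": 1},
  ],
)

```text
clock: 12.12
position: [617.9, -229.9, 154.6]
tool_rot: [2.012, 0.27, -2.139]
contact_force: [-0.1, 0.0, 0.1]
grip_width: 85.3
```

send_rows(
  rows=[
    {"tx": 8,"ty": -2,"tz": -3,"roll": 0,"grip": 1},
    {"tx": 8,"ty": -2,"tz": -3,"roll": 0,"grip": 1},
    {"tx": 8,"ty": -2,"tz": -3,"roll": 0,"grip": 1},
    {"tx": 8,"ty": -2,"tz": -3,"roll": 0,"grip": 1},
    {"tx": 8,"ty": -2,"tz": -3,"roll": 0,"grip": 1},
  ],
)

```text
clock: 12.75
position: [628.1, -215.9, 111.1]
tool_rot: [2.012, 0.27, -2.138]
contact_force: [0.9, -0.4, 1.5]
grip_width: 85.1
```

```bash
cat > tl.py <<'E'
import sys,json
from h import *
for r in json.loads(sys.argv[1]):
    R=Rn.from_rotvec(r).as_matrix();print("tilt world x,y",np.degrees(R[:2,0]).round(2),"tool y,z",np.degrees(R[2,1:]).round(2))
E
python3 -c "
from bench import *
from h import *
s=sense();R=Rn.from_rotvec(s['tool_rot']).as_matrix();print(np.degrees(R[:2,0]).round(2))
f=np.array([np.cos(np.radians(14.7)),np.sin(np.radians(14.7))])
plan(s,*(np.array([631.5,-214.6])-5*f),70,14.7)"
```

```text
[-3.36 -0.87]
t 12.75 pos [ 628.1 -215.9  111.1] tilt 3.47 jaw -74.7 w 85.1 q7 -0.9 F [ 0.9 -0.4  1.5]
 tx,ty,tz [41.1 -0.4 -1.1] roll 0.01 (deg yaw -0.6 ) other -3.132
```

send_rows(
  rows=[
    {"tx": -12,"ty": 0,"tz": 0,"roll": 0,"grip": 1},
    {"tx": -12,"ty": 0,"tz": 0,"roll": 0,"grip": 1},
    {"tx": -12,"ty": 0,"tz": 0,"roll": 0,"grip": 1},
    {"tx": 0,"ty": 0,"tz": 0,"roll": 0,"grip": 1},
  ],
)

```text
clock: 13.25
position: [631.1, -215.5, 150.5]
tool_rot: [2.013, 0.27, -2.136]
contact_force: [-0.8, -0.5, -0.2]
grip_width: 85.4
```

send_rows(
  rows=[
    {"tx": 0,"ty": 0,"tz": 60,"roll": 0,"grip": 1},
    {"tx": 0,"ty": 0,"tz": 60,"roll": 0,"grip": 1},
    {"tx": 0,"ty": 0,"tz": 0,"roll": 0,"grip": 1},
  ],
)

```text
clock: 13.62
position: [512.5, -248.0, 157.6]
tool_rot: [2.013, 0.269, -2.135]
contact_force: [1.0, 0.1, 0.6]
grip_width: 85.4
```

```bash
python3 -c "
from bench import *
from h import *
s=sense();R=Rn.from_rotvec(s['tool_rot']).as_matrix();print(np.degrees(R[:2,0]).round(2))
f=np.array([np.cos(np.radians(14.7)),np.sin(np.radians(14.7))])
plan(s,*(np.array([631.5,-214.6])-5*f),70,14.7)"
```

```text
[-3.23 -0.94]
t 13.62 pos [ 512.5 -248.   157.6] tilt 3.37 jaw -74.7 w 85.4 q7 -0.82 F [1.  0.1 0.6]
 tx,ty,tz [  80.5   -0.9 -123.6] roll 0.01 (deg yaw -0.6 ) other -3.131
```

send_rows(
  rows=[
    {"tx": 0,"ty": 0,"tz": 0,"roll": -0.18,"grip": 1},
    {"tx": 0,"ty": 0,"tz": 0,"roll": -0.18,"grip": 1},
    {"tx": 0,"ty": 0,"tz": 0,"roll": -0.18,"grip": 1},
    {"tx": 0,"ty": 0,"tz": 0,"roll": 0,"grip": 1},
  ],
)

```text
clock: 14.12
position: [514.9, -247.2, 158.7]
tool_rot: [1.685, 0.763, -1.79]
contact_force: [0.2, -0.2, 1.1]
grip_width: 85.5
```

send_rows(
  rows=[
    {"tx": 0,"ty": 0,"tz": 0,"roll": 0.18,"grip": 1},
    {"tx": 0,"ty": 0,"tz": 0,"roll": 0.18,"grip": 1},
    {"tx": 0,"ty": 0,"tz": 0,"roll": 0.18,"grip": 1},
    {"tx": 0,"ty": 0,"tz": 0,"roll": 0,"grip": 1},
  ],
)

```text
clock: 14.62
position: [517.1, -246.5, 158.8]
tool_rot: [2.026, 0.256, -2.137]
contact_force: [0.5, 0.1, 0.2]
grip_width: 85.2
```

```bash
sed -i '/^def plan/a\    R_=Rn.from_rotvec(s["tool_rot"]).as_matrix();print("tilt xy",np.degrees(R_[:2,0]).round(2),"q",s["q"].round(2))' h.py; python3 -c "
from bench import *
from h import *
f=np.array([np.cos(np.radians(14.7)),np.sin(np.radians(14.7))])
plan(sense(),*(np.array([631.5,-214.6])-5*f),70,14.7)"
```

```text
tilt xy [-2.93 -0.91] q [ 0.09  0.45  0.35  1.78 -0.14  0.98 -0.84]
t 14.62 pos [ 517.1 -246.5  158.8] tilt 3.07 jaw -75.5 w 85.2 q7 -0.84 F [0.5 0.1 0.2]
 tx,ty,tz [  82.6   -2.4 -118.3] roll -0.003 (deg yaw 0.2 ) other 3.139
```

send_rows(
  rows=[
    {"tx": -60,"ty": 0,"tz": 0,"roll": 0,"grip": 1},
    {"tx": -60,"ty": 0,"tz": 0,"roll": 0,"grip": 1},
    {"tx": 0,"ty": 0,"tz": 0,"roll": 0,"grip": 1},
  ],
)

```text
clock: 15.0
position: [524.1, -243.9, 281.6]
tool_rot: [2.021, 0.262, -2.135]
contact_force: [0.6, -0.4, -0.5]
grip_width: 85.3
```

send_rows(
  rows=[
    {"tx": 60,"ty": 0,"tz": 0,"roll": 0,"grip": 1},
    {"tx": 60,"ty": 0,"tz": 0,"roll": 0,"grip": 1},
    {"tx": 0,"ty": 0,"tz": 0,"roll": 0,"grip": 1},
  ],
)

```text
clock: 15.38
position: [519.2, -245.5, 160.0]
tool_rot: [2.021, 0.268, -2.127]
contact_force: [-0.1, 0.7, 0.7]
grip_width: 85.3
```

send_rows(
  rows=[
    {"tx": 0,"ty": 0,"tz": -60,"roll": 0,"grip": 1},
    {"tx": 0,"ty": 0,"tz": -59,"roll": 0,"grip": 1},
    {"tx": 0,"ty": 0,"tz": 0,"roll": 0,"grip": 1},
  ],
)

```text
clock: 15.75
position: [638.4, -214.3, 159.4]
tool_rot: [2.023, 0.267, -2.123]
contact_force: [-0.8, -0.2, -0.2]
grip_width: 85.5
```

```bash
python3 tl.py "[[1.685,0.763,-1.79]]"; python3 -c "
from bench import *
from h import *
f=np.array([np.cos(np.radians(14.7)),np.sin(np.radians(14.7))])
plan(sense(),*(np.array([631.5,-214.6])-5*f),70,14.7)"
```

```text
tilt world x,y [-3.06 -0.93] tool y,z [-1.61  2.76]
tilt xy [-2.63 -1.  ] q [ 0.03  0.61  0.33  1.51 -0.17  1.1  -0.92]
t 15.75 pos [ 638.4 -214.3  159.4] tilt 2.82 jaw -74.7 w 85.5 q7 -0.92 F [-0.8 -0.2 -0.2]
 tx,ty,tz [89.9 -2.1  7.4] roll 0.011 (deg yaw -0.6 ) other -3.131
```

send_rows(
  rows=[
    {"tx": 0,"ty": -60,"tz": 0,"roll": 0,"grip": 1},
    {"tx": 0,"ty": -60,"tz": 0,"roll": 0,"grip": 1},
    {"tx": 0,"ty": -60,"tz": 0,"roll": 0,"grip": 1},
    {"tx": 0,"ty": 0,"tz": 0,"roll": 0,"grip": 1},
  ],
)

```text
clock: 16.25
position: [592.5, -38.4, 166.1]
tool_rot: [2.029, 0.265, -2.114]
contact_force: [1.5, -1.1, -0.4]
grip_width: 85.4
```

send_rows(
  rows=[
    {"tx": 0,"ty": 60,"tz": 0,"roll": 0,"grip": 1},
    {"tx": 0,"ty": 60,"tz": 0,"roll": 0,"grip": 1},
    {"tx": 0,"ty": 60,"tz": 0,"roll": 0,"grip": 1},
    {"tx": 0,"ty": 0,"tz": 0,"roll": 0,"grip": 1},
  ],
)

```text
clock: 16.75
position: [643.8, -219.3, 176.7]
tool_rot: [2.032, 0.265, -2.101]
contact_force: [-0.6, 0.8, -0.8]
grip_width: 85.3
```

send_rows(
  rows=[
    {"tx": 60,"ty": 0,"tz": 0,"roll": 0,"grip": 1},
    {"tx": -60,"ty": 0,"tz": 0,"roll": 0,"grip": 1},
    {"tx": 0,"ty": 0,"tz": 0,"roll": 0,"grip": 1},
  ],
)

```text
clock: 17.12
position: [642.2, -223.2, 173.1]
tool_rot: [2.028, 0.261, -2.107]
contact_force: [0.4, 0.1, -0.0]
grip_width: 85.3
```

```bash
python3 -c "
from bench import *
from h import *
f=np.array([np.cos(np.radians(14.7)),np.sin(np.radians(14.7))])
plan(sense(),*(np.array([631.5,-214.6])-5*f),70,14.7)"
```

```text
tilt xy [-1.98 -1.42] q [ 0.03  0.6   0.34  1.49 -0.17  1.11 -0.9 ]
t 17.12 pos [ 642.2 -223.2  173.1] tilt 2.44 jaw -74.4 w 85.3 q7 -0.9 F [ 0.4  0.1 -0. ]
 tx,ty,tz [103.3 -12.8   8.9] roll 0.015 (deg yaw -0.9 ) other -3.127
```

send_rows(
  rows=[
    {"tx": 20,"ty": -6,"tz": 4,"roll": 0.015,"grip": 1},
    {"tx": 20,"ty": -7,"tz": 5,"roll": 0,"grip": 1},
    {"tx": 20,"ty": 0,"tz": 0,"roll": 0,"grip": 1},
    {"tx": 20,"ty": 0,"tz": 0,"roll": 0,"grip": 1},
    {"tx": 15,"ty": 0,"tz": 0,"roll": 0,"grip": 1},
    {"tx": 0,"ty": 0,"tz": 0,"roll": 0,"grip": 1},
  ],
)

```text
clock: 17.88
position: [630.4, -218.7, 87.1]
tool_rot: [2.047, 0.242, -2.1]
contact_force: [-0.8, 0.8, 0.2]
grip_width: 85.0
```

```bash
python3 look.py w3 631.5 -214.6 14.7 15.5
```

```text
n 5710 bench 0.29997296231789505 zmax 62.86227757242341
[ 629.6 -215.    86.3   36.1   14.9]
heading 14.9 high pts fwd 19.5
tilt xy [-1.17 -1.64] q [ 0.03  0.66  0.32  1.62 -0.2   0.91 -0.9 ]
t 17.93 pos [ 631.  -218.9   87.8] tilt 2.02 jaw -75.3 w 85.3 q7 -0.9 F [0.1 0.3 0.5]
 tx,ty,tz [72.4 -5.8  3.4] roll -0.002 (deg yaw 0.1 ) other 3.139
```

send_rows(
  rows=[
    {"tx": 15,"ty": -6,"tz": 2,"roll": 0,"grip": 0.4},
    {"tx": 15,"ty": 0,"tz": 0,"roll": 0,"grip": 0.4},
    {"tx": 15,"ty": 0,"tz": 0,"roll": 0,"grip": 0.4},
    {"tx": 15,"ty": 0,"tz": 0,"roll": 0,"grip": 0.4},
    {"tx": 6,"ty": 0,"tz": 0,"roll": 0,"grip": 0.4},
    {"tx": 0,"ty": 0,"tz": 0,"roll": 0,"grip": 0.4},
  ],
)

```text
clock: 18.68
position: [626.3, -215.4, 17.9]
tool_rot: [2.048, 0.241, -2.097]
contact_force: [-0.4, -0.8, 0.2]
grip_width: 59.7
```

```bash
python3 -c "
from bench import *
from h import *
plan(sense(),626.2,-216,15.5,14.9)"
```

```text
tilt xy [-1.13 -1.66] q [ 0.05  0.73  0.29  1.67 -0.23  0.78 -0.88]
t 18.68 pos [ 626.3 -215.4   17.9] tilt 2.01 jaw -75.2 w 59.7 q7 -0.88 F [-0.4 -0.8  0.2]
 tx,ty,tz [2.5 0.5 0.2] roll -0.002 (deg yaw 0.1 ) other 3.139
```

send_rows(
  rows=[
    {"tx": 2,"ty": 0,"tz": 0,"roll": 0,"grip": 0.4},
    {"tx": 0,"ty": 0,"tz": 0,"roll": 0,"grip": -1},
    {"tx": 0,"ty": 0,"tz": 0,"roll": 0,"grip": -1},
    {"tx": 0,"ty": 0,"tz": 0,"roll": 0,"grip": -1},
    {"tx": 0,"ty": 0,"tz": 0,"roll": 0,"grip": -1},
  ],
)

```text
clock: 19.3
position: [627.4, -215.8, 17.3]
tool_rot: [2.051, 0.24, -2.094]
contact_force: [-0.5, 0.4, -0.9]
grip_width: 35.5
```

send_rows(
  rows=[
    {"tx": -15,"ty": 0,"tz": 0,"roll": 0,"grip": -1},
    {"tx": -25,"ty": 0,"tz": 0,"roll": 0,"grip": -1},
    {"tx": -25,"ty": 0,"tz": 0,"roll": 0,"grip": -1},
    {"tx": -25,"ty": 0,"tz": 0,"roll": 0,"grip": -1},
    {"tx": -20,"ty": 0,"tz": 0,"roll": 0,"grip": -1},
    {"tx": 0,"ty": 0,"tz": 0,"roll": 0,"grip": -1},
  ],
)

```text
clock: 20.05
position: [629.9, -212.7, 135.7]
tool_rot: [2.053, 0.238, -2.091]
contact_force: [0.0, 0.3, -1.4]
grip_width: 35.3
```

```bash
python3 -c "
from bench import *
from h import *
toPad(sense(),1,z=125)"
```

```text
tilt xy [-0.83 -1.73] q [ 0.01  0.6   0.34  1.59 -0.18  0.99 -0.92]
t 20.05 pos [ 629.9 -212.7  135.7] tilt 1.91 jaw -75.3 w 35.3 q7 -0.92 F [ 0.   0.3 -1.4]
 tx,ty,tz [  -1.4 -470.6   -2.4] roll -1.031 (deg yaw 59.1 ) other 2.111
```

send_rows(
  rows=[
    {"tx": 0,"ty": -20,"tz": 0,"roll": 0,"grip": -1},
    {"tx": 0,"ty": -44,"tz": 0,"roll": 0,"grip": -1},
    {"tx": 0,"ty": -44,"tz": 0,"roll": 0,"grip": -1},
    {"tx": 0,"ty": -44,"tz": 0,"roll": 0,"grip": -1},
    {"tx": 0,"ty": -44,"tz": 0,"roll": 0,"grip": -1},
    {"tx": 0,"ty": -44,"tz": 0,"roll": 0,"grip": -1},
    {"tx": 0,"ty": -44,"tz": 0,"roll": 0,"grip": -1},
    {"tx": 0,"ty": -44,"tz": 0,"roll": 0,"grip": -1},
    {"tx": 0,"ty": -44,"tz": 0,"roll": 0,"grip": -1},
    {"tx": 0,"ty": -44,"tz": 0,"roll": 0,"grip": -1},
    {"tx": 0,"ty": -34,"tz": 0,"roll": 0,"grip": -1},
    {"tx": 0,"ty": -20,"tz": 0,"roll": 0,"grip": -1},
  ],
)

```text
clock: 21.55
position: [488.2, 267.1, 113.7]
tool_rot: [2.029, 0.25, -2.107]
contact_force: [0.0, -1.0, -0.8]
grip_width: 35.1
```

send_rows(
  rows=[
    {"tx": 0,"ty": 0,"tz": 0,"roll": 0,"grip": -1},
    {"tx": 0,"ty": 0,"tz": 0,"roll": -0.13,"grip": -1},
    {"tx": 0,"ty": 0,"tz": 0,"roll": -0.15,"grip": -1},
    {"tx": 0,"ty": 0,"tz": 0,"roll": -0.15,"grip": -1},
    {"tx": 0,"ty": 0,"tz": 0,"roll": -0.15,"grip": -1},
    {"tx": 0,"ty": 0,"tz": 0,"roll": -0.15,"grip": -1},
    {"tx": 0,"ty": 0,"tz": 0,"roll": -0.15,"grip": -1},
    {"tx": 0,"ty": 0,"tz": 0,"roll": -0.13,"grip": -1},
    {"tx": 0,"ty": 0,"tz": 0,"roll": 0,"grip": -1},
  ],
)

```text
clock: 22.68
position: [489.3, 252.1, 111.2]
tool_rot: [1.36, 1.054, -1.455]
contact_force: [0.5, -0.7, -0.2]
grip_width: 35.2
```

```bash
python3 -c "
from bench import *
from h import *
s=sense();toPad(s,1,z=60)
G=Rn.from_rotvec([2.051,.24,-2.094]).as_matrix();R=Rn.from_rotvec(s['tool_rot']).as_matrix()
up=R@G.T@[0,0,1];a=np.radians(HT);print('bear up tilt fwd,left deg',np.degrees([up[:2]@[np.cos(a),np.sin(a)],up[:2]@[-np.sin(a),np.cos(a)]]))"; python3 held.py 1 h2
```

```text
tilt xy [-2.11 -2.32] q [-0.59  0.47  0.02  1.85  0.01  0.87 -0.86]
t 22.68 pos [489.3 252.1 111.2] tilt 3.13 jaw -15.9 w 35.2 q7 -0.86 F [ 0.5 -0.7 -0.2]
 tx,ty,tz [50.7 26.2 -0. ] roll 0.005 (deg yaw -0.3 ) other -3.137
bear up tilt fwd,left deg [ 1.4541579  -2.75654778]
tilt xy [-2.11 -2.32] q [-0.59  0.47  0.02  1.85  0.01  0.87 -0.86]
t 22.68 pos [489.3 252.1 111.2] tilt 3.13 jaw -15.9 w 35.2 q7 -0.86 F [ 0.5 -0.7 -0.2]
 tx,ty,tz [50.7 26.2 -0. ] roll 0.005 (deg yaw -0.3 ) other -3.137
held n 12052 tz range [-45.02651049  30.53473977] ty [-18.00618974  16.66484424] top tx -47.53998971267733
pad 1781 ((422.94061279296875, 273.4742126464844), (87.86715698242188, 47.679256439208984), 73.8646240234375) 9.075192552256908
pad 4537 ((514.3869018554688, 247.53343200683594), (87.02177429199219, 47.11591339111328), 73.5455322265625) 9.14672820478458
pad 5917 ((605.6048583984375, 220.67416381835938), (87.67498779296875, 48.6982536315918), 73.72127532958984) 9.21941788647922
```

View pics/h2.png

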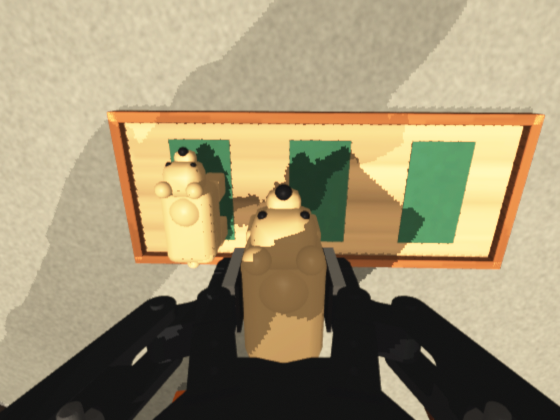

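The bear is held nose up at (283,190). Bear_1 stands on the left pad at (190,210), about 10 mm of lateral room is still needed to the right, and the tool has picked up about 3° of tilt. I'll try to walk the tilt back before lowering.

send_rows(
  rows=[
    {"tx": -20,"ty": 6,"tz": 0,"roll": 0,"grip": -1},
    {"tx": -20,"ty": 7,"tz": 0,"roll": 0,"grip": -1},
    {"tx": -20,"ty": 7,"tz": 0,"roll": 0,"grip": -1},
    {"tx": -20,"ty": 6,"tz": 0,"roll": 0,"grip": -1},
    {"tx": 0,"ty": 0,"tz": 0,"roll": 0,"grip": -1},
  ],
)

```text
clock: 23.35
position: [518.0, 243.7, 191.6]
tool_rot: [1.373, 1.039, -1.473]
contact_force: [0.2, 0.0, -0.6]
grip_width: 35.5
```

send_rows(
  rows=[
    {"tx": 20,"ty": 0,"tz": 0,"roll": 0,"grip": -1},
    {"tx": 20,"ty": 0,"tz": 0,"roll": 0,"grip": -1},
    {"tx": 20,"ty": 0,"tz": 0,"roll": 0,"grip": -1},
    {"tx": 20,"ty": 0,"tz": 0,"roll": 0,"grip": -1},
    {"tx": 0,"ty": 0,"tz": 0,"roll": 0,"grip": -1},
  ],
)

```text
clock: 23.98
position: [511.2, 237.6, 105.1]
tool_rot: [1.375, 1.034, -1.486]
contact_force: [-0.9, 0.7, -0.0]
grip_width: 35.4
```

send_rows(
  rows=[
    {"tx": -60,"ty": 0,"tz": 0,"roll": 0,"grip": -1},
    {"tx": 0,"ty": 0,"tz": 0,"roll": 0,"grip": -1},
  ],
)

```text
clock: 24.22
position: [513.5, 240.1, 166.1]
tool_rot: [1.375, 1.032, -1.489]
contact_force: [0.8, 0.1, -1.4]
grip_width: 35.3
```

send_rows(
  rows=[
    {"tx": 60,"ty": 0,"tz": 0,"roll": 0,"grip": -1},
    {"tx": 0,"ty": 0,"tz": 0,"roll": 0,"grip": -1},
  ],
)

```text
clock: 24.48
position: [511.1, 237.6, 106.6]
tool_rot: [1.378, 1.031, -1.487]
contact_force: [-1.2, -0.7, -0.3]
grip_width: 35.2
```

```bash
python3 tl.py "[[1.36,1.054,-1.455],[1.373,1.039,-1.473],[1.375,1.034,-1.486],[1.375,1.032,-1.489],[1.378,1.031,-1.487]]"
```

```text
tilt world x,y [-2.1  -2.33] tool y,z [-1.39  2.82]
tilt world x,y [-2.19 -2.49] tool y,z [-1.35  3.02]
tilt world x,y [-2.52 -2.64] tool y,z [-1.59  3.28]
tilt world x,y [-2.58 -2.72] tool y,z [-1.62  3.38]
tilt world x,y [-2.43 -2.65] tool y,z [-1.5   3.27]
```

send_rows(
  rows=[
    {"tx": 18,"ty": 0,"tz": -4,"roll": 0.005,"grip": -1},
    {"tx": 18,"ty": 0,"tz": -5,"roll": 0,"grip": -1},
    {"tx": 18,"ty": 0,"tz": 0,"roll": 0,"grip": -1},
    {"tx": 10,"ty": 0,"tz": 0,"roll": 0,"grip": -1},
    {"tx": 0,"ty": 0,"tz": 0,"roll": 0,"grip": -1},
  ],
)

```text
clock: 25.1
position: [513.7, 246.0, 42.3]
tool_rot: [1.386, 1.028, -1.487]
contact_force: [0.3, -0.2, -0.6]
grip_width: 35.2
```

```bash
cat > up.py <<'E'
import sys,json
from bench import *
from h import *
k=int(sys.argv[1]);off=float(sys.argv[2]);z=float(sys.argv[3]);s=sense();toPad(s,k,off,z)
G=Rn.from_rotvec(json.loads(sys.argv[4])).as_matrix();R=Rn.from_rotvec(s['tool_rot']).as_matrix()
up=R@G.T@[0,0,1];a=np.radians(HT);print('bear up tilt fwd,left deg',np.degrees([up[:2]@[np.cos(a),np.sin(a)],up[:2]@[-np.sin(a),np.cos(a)]]).round(2))
E
python3 up.py 1 -3.5 28 "[2.051,0.24,-2.094]"
```

```text
tilt xy [-2.23 -2.48] q [-0.57  0.59  0.03  1.85  0.    0.75 -0.87]
t 25.1 pos [513.7 246.   42.3] tilt 3.33 jaw -18.3 w 35.2 q7 -0.87 F [ 0.3 -0.2 -0.6]
 tx,ty,tz [14.3  0.2  1.1] roll -0.037 (deg yaw 2.1 ) other 3.105
bear up tilt fwd,left deg [ 1.59 -2.77]
```

send_rows(
  rows=[
    {"tx": 6,"ty": 1,"tz": 1,"roll": -0.037,"grip": -1},
    {"tx": 6,"ty": 0,"tz": 0,"roll": 0,"grip": -1},
    {"tx": 0,"ty": 0,"tz": 0,"roll": 0,"grip": -1},
  ],
)

```text
clock: 25.48
position: [514.8, 244.6, 30.7]
tool_rot: [1.36, 1.052, -1.457]
contact_force: [0.3, 0.6, -0.5]
grip_width: 35.1
```

```bash
python3 up.py 1 -3.5 26 "[2.051,0.24,-2.094]"
```

```text
tilt xy [-2.12 -2.42] q [-0.56  0.61  0.02  1.86  0.01  0.73 -0.83]
t 25.48 pos [514.8 244.6  30.7] tilt 3.22 jaw -16.0 w 35.1 q7 -0.83 F [ 0.3  0.6 -0.5]
 tx,ty,tz [ 4.7 -1.6  0.5] roll 0.003 (deg yaw -0.2 ) other -3.139
bear up tilt fwd,left deg [ 1.56 -2.74]
```

send_rows(
  rows=[
    {"tx": 2,"ty": -1,"tz": 0.5,"roll": 0,"grip": -1},
    {"tx": 0,"ty": 0,"tz": 0,"roll": 0,"grip": -1},
  ],
)

```text
clock: 25.72
position: [513.8, 244.3, 28.9]
tool_rot: [1.361, 1.051, -1.457]
contact_force: [0.0, 0.6, -1.3]
grip_width: 35.2
```

send_rows(
  rows=[
    {"tx": 1.5,"ty": 0,"tz": 0,"roll": 0,"grip": -1},
    {"tx": 0,"ty": 0,"tz": 0,"roll": 0,"grip": -1},
  ],
)

```text
clock: 25.98
position: [513.8, 244.4, 27.6]
tool_rot: [1.361, 1.051, -1.457]
contact_force: [-0.1, -0.1, -1.2]
grip_width: 35.2
```

send_rows(
  rows=[
    {"tx": 1.5,"ty": 0,"tz": 0,"roll": 0,"grip": -1},
  ],
)

```text
clock: 26.1
position: [513.9, 244.4, 26.1]
tool_rot: [1.362, 1.051, -1.456]
contact_force: [-0.6, -0.3, 0.5]
grip_width: 35.0
```

send_rows(
  rows=[
    {"tx": 1.5,"ty": 0,"tz": 0,"roll": 0,"grip": -1},
  ],
)

```text
clock: 26.22
position: [513.9, 244.4, 25.1]
tool_rot: [1.362, 1.051, -1.456]
contact_force: [-5.3, -2.4, 19.0]
grip_width: 35.2
```

send_rows(
  rows=[
    {"tx": 1,"ty": 0,"tz": 0,"roll": 0,"grip": -1},
  ],
)

```text
clock: 26.35
position: [513.8, 244.4, 25.0]
tool_rot: [1.362, 1.051, -1.456]
contact_force: [-4.1, -2.0, 18.6]
grip_width: 35.1
```

send_rows(
  rows=[
    {"tx": 0,"ty": 0,"tz": 0,"roll": 0,"grip": -1},
    {"tx": 0,"ty": 0,"tz": 0,"roll": 0,"grip": 0.3},
    {"tx": 0,"ty": 0,"tz": 0,"roll": 0,"grip": 0.3},
    {"tx": 0,"ty": 0,"tz": 0,"roll": 0,"grip": 0.3},
    {"tx": -20,"ty": 0,"tz": 0,"roll": 0,"grip": 0.3},
    {"tx": -30,"ty": 0,"tz": 0,"roll": 0,"grip": 0.3},
    {"tx": -40,"ty": 0,"tz": 0,"roll": 0,"grip": 0.3},
    {"tx": -40,"ty": 0,"tz": 0,"roll": 0,"grip": 0.3},
    {"tx": 0,"ty": 0,"tz": 0,"roll": 0,"grip": 1},
  ],
)

```text
clock: 27.48
position: [518.3, 249.6, 157.7]
tool_rot: [1.36, 1.051, -1.458]
contact_force: [-0.5, 0.3, -0.1]
grip_width: 72.1
```

```bash
python3 check.py c1; python3 -c "
from bench import *
from h import *
f=np.array([np.cos(np.radians(44.8)),np.sin(np.radians(44.8))])
plan(sense(),*(np.array([507,-379.5])-5*f),170,44.8)"
```

```text
s 0 600 along/across [-0.3 -2.1] [36.4 89.8] 89.1 ztop 69.6 X [-44.5  43. ]
s 1 681 along/across [-0.5 -1.7] [89.3 37. ] 0.9 ztop 69.8 X [-44.2  38.5]
w 0 4107 along/across [ 0.1 -1.6] [34.5 90.3] 89.1 ztop 69.9 X [-42.6  44.2]
w 1 3582 along/across [ 1.2 -0.4] [88.9 36. ] 0.1 ztop 69.9 X [-41.9  44.8]
tilt xy [-2.41 -2.59] q [-0.57  0.46  0.02  1.75  0.01  1.   -0.83]
t 27.57 pos [516.4 248.5 154.6] tilt 3.55 jaw -16.1 w 84.7 q7 -0.83 F [-0.4  0.3 -0.8]
 tx,ty,tz [ 13.8 161.8 610.7] roll 0.509 (deg yaw -29.1 ) other -2.633
```

send_rows(
  rows=[
    {"tx": 0,"ty": 6,"tz": 22,"roll": 0,"grip": 1},
    {"tx": 0,"ty": 11.5,"tz": 43.5,"roll": 0,"grip": 1},
    {"tx": 0,"ty": 11.5,"tz": 43.5,"roll": 0,"grip": 1},
    {"tx": 0,"ty": 11.5,"tz": 43.5,"roll": 0,"grip": 1},
    {"tx": 0,"ty": 11.5,"tz": 43.5,"roll": 0,"grip": 1},
    {"tx": 0,"ty": 11.5,"tz": 43.5,"roll": 0,"grip": 1},
    {"tx": 0,"ty": 11.5,"tz": 43.5,"roll": 0,"grip": 1},
    {"tx": 0,"ty": 11.5,"tz": 43.5,"roll": 0,"grip": 1},
    {"tx": 0,"ty": 11.5,"tz": 43.5,"roll": 0,"grip": 1},
  ],
)

```text
clock: 28.7
position: [497.4, -154.8, 163.7]
tool_rot: [1.34, 1.058, -1.483]
contact_force: [1.2, 0.1, 0.9]
grip_width: 85.2
```

send_rows(
  rows=[
    {"tx": 0,"ty": 11.5,"tz": 43.5,"roll": 0,"grip": 1},
    {"tx": 0,"ty": 11.5,"tz": 43.5,"roll": 0,"grip": 1},
    {"tx": 0,"ty": 11.5,"tz": 43.5,"roll": 0,"grip": 1},
    {"tx": 0,"ty": 11.5,"tz": 43.5,"roll": 0,"grip": 1},
    {"tx": 0,"ty": 11.5,"tz": 43.5,"roll": 0,"grip": 1},
    {"tx": 0,"ty": 6,"tz": 22,"roll": 0,"grip": 1},
    {"tx": 0,"ty": 0,"tz": 0,"roll": 0,"grip": 1},
    {"tx": 0,"ty": 0,"tz": 0,"roll": 0.12,"grip": 1},
    {"tx": 0,"ty": 0,"tz": 0,"roll": 0.15,"grip": 1},
    {"tx": 0,"ty": 0,"tz": 0,"roll": 0.15,"grip": 1},
    {"tx": 0,"ty": 0,"tz": 0,"roll": 0.09,"grip": 1},
    {"tx": 0,"ty": 0,"tz": 0,"roll": 0,"grip": 1},
  ],
)

```text
clock: 30.2
position: [468.7, -415.3, 163.7]
tool_rot: [1.685, 0.696, -1.873]
contact_force: [0.5, -0.2, 0.4]
grip_width: 85.3
```

```bash
python3 look.py w4 507 -379.5 45 90
```

```text
n 4002 bench 0.2337710568316993 zmax 63.18735939593432
[ 505.7 -379.5   90.3   35.3   44.6]
heading 44.6 high pts fwd 18.1
tilt xy [-5.12 -2.34] q [ 0.36  0.53  0.36  1.63 -0.1   1.05 -0.1 ]
t 30.25 pos [ 468.6 -415.3  163.7] tilt 5.64 jaw -47.0 w 85.6 q7 -0.1 F [ 1.  -0.4 -0.2]
 tx,ty,tz [ 69.    1.5 -53.2] roll -0.027 (deg yaw 1.6 ) other 3.114
```

send_rows(
  rows=[
    {"tx": 0,"ty": 0,"tz": -60,"roll": 0,"grip": 1},
    {"tx": 0,"ty": 0,"tz": -60,"roll": 0,"grip": 1},
    {"tx": 0,"ty": 0,"tz": -60,"roll": 0,"grip": 1},
    {"tx": 0,"ty": 0,"tz": 0,"roll": 0,"grip": 1},
  ],
)

```text
clock: 30.75
position: [600.9, -288.5, 145.2]
tool_rot: [1.68, 0.705, -1.869]
contact_force: [0.1, -0.3, -0.4]
grip_width: 85.3
```

send_rows(
  rows=[
    {"tx": 0,"ty": 0,"tz": 60,"roll": 0,"grip": 1},
    {"tx": 0,"ty": 0,"tz": 60,"roll": 0,"grip": 1},
    {"tx": 0,"ty": 0,"tz": 0,"roll": 0,"grip": 1},
  ],
)

```text
clock: 31.12
position: [511.5, -371.8, 155.2]
tool_rot: [1.672, 0.714, -1.865]
contact_force: [0.1, 0.2, 0.7]
grip_width: 85.3
```

send_rows(
  rows=[
    {"tx": -60,"ty": 0,"tz": 0,"roll": 0,"grip": 1},
    {"tx": 60,"ty": 0,"tz": 0,"roll": 0,"grip": 1},
    {"tx": 0,"ty": 0,"tz": 0,"roll": 0,"grip": 1},
  ],
)

```text
clock: 31.5
position: [510.5, -371.0, 157.2]
tool_rot: [1.67, 0.72, -1.863]
contact_force: [-0.3, -0.1, 0.1]
grip_width: 85.4
```

```bash
python3 -c "
from bench import *
from h import *
f=np.array([np.cos(np.radians(44.7)),np.sin(np.radians(44.7))])
plan(sense(),*(np.array([506.5,-379.5])-5*f),90,44.7)"
```

```text
tilt xy [-5.37 -2.12] q [ 0.28  0.55  0.34  1.61 -0.11  1.06 -0.17]
t 31.5 pos [ 510.5 -371.   157.2] tilt 5.79 jaw -45.8 w 85.4 q7 -0.17 F [-0.3 -0.1  0.1]
 tx,ty,tz [68.   6.   7.5] roll -0.009 (deg yaw 0.5 ) other 3.133
```

```bash
python3 tl.py "[[1.36,1.051,-1.458],[1.34,1.058,-1.483],[1.685,0.696,-1.873],[1.68,0.705,-1.869],[1.672,0.714,-1.865],[1.67,0.72,-1.863]]"; echo bear1; python3 tl.py "[[1.377,1.076,-1.438],[2.016,0.264,-2.14],[2.012,0.27,-2.138],[2.013,0.269,-2.135],[1.685,0.763,-1.79],[2.026,0.256,-2.137],[2.021,0.262,-2.135],[2.021,0.268,-2.127],[2.023,0.267,-2.123],[2.029,0.265,-2.114],[2.032,0.265,-2.101],[2.028,0.261,-2.107],[2.047,0.242,-2.1],[2.053,0.238,-2.091],[2.029,0.25,-2.107],[1.36,1.054,-1.455]]"
```

```text
tilt world x,y [-2.14 -2.45] tool y,z [-1.38  2.95]
tilt world x,y [-3.57 -2.96] tool y,z [-2.61  3.83]
tilt world x,y [-5.12 -2.35] tool y,z [-1.77  5.34]
tilt world x,y [-5.19 -2.25] tool y,z [-1.94  5.31]
tilt world x,y [-5.33 -2.24] tool y,z [-2.09  5.39]
tilt world x,y [-5.38 -2.12] tool y,z [-2.24  5.33]
bear1
tilt world x,y [-1.82 -0.87] tool y,z [-1.52  1.32]
tilt world x,y [-3.3 -0.9] tool y,z [0.02 3.42]
tilt world x,y [-3.36 -0.89] tool y,z [-0.03  3.47]
tilt world x,y [-3.24 -0.96] tool y,z [0.07 3.38]
tilt world x,y [-3.06 -0.93] tool y,z [-1.61  2.76]
tilt world x,y [-2.94 -0.91] tool y,z [0.14 3.07]
tilt world x,y [-3.02 -0.93] tool y,z [0.12 3.16]
tilt world x,y [-2.8  -0.95] tool y,z [0.18 2.95]
tilt world x,y [-2.63 -1.01] tool y,z [0.28 2.8 ]
tilt world x,y [-2.2  -1.11] tool y,z [0.49 2.42]
tilt world x,y [-1.73 -1.33] tool y,z [0.81 2.02]
tilt world x,y [-1.99 -1.43] tool y,z [0.84 2.3 ]
tilt world x,y [-1.26 -1.59] tool y,z [1.22 1.62]
tilt world x,y [-0.82 -1.75] tool y,z [1.48 1.24]
tilt world x,y [-1.93 -1.73] tool y,z [1.16 2.32]
tilt world x,y [-2.1  -2.33] tool y,z [-1.39  2.82]
```

send_rows(
  rows=[
    {"tx": -5,"ty": -6,"tz": -50,"roll": 0,"grip": 1},
    {"tx": -5,"ty": -6,"tz": -50,"roll": 0,"grip": 1},
    {"tx": -5,"ty": -6,"tz": -50,"roll": 0,"grip": 1},
    {"tx": -5,"ty": -6,"tz": -50,"roll": 0,"grip": 1},
    {"tx": 0,"ty": 0,"tz": 0,"roll": 0,"grip": 1},
  ],
)

```text
clock: 32.12
position: [645.3, -209.5, 168.6]
tool_rot: [1.673, 0.718, -1.853]
contact_force: [0.2, -0.1, -0.7]
grip_width: 85.3
```

send_rows(
  rows=[
    {"tx": 0,"ty": -52,"tz": -30,"roll": 0,"grip": 1},
    {"tx": 0,"ty": -52,"tz": -30,"roll": 0,"grip": 1},
    {"tx": 0,"ty": -52,"tz": -30,"roll": 0,"grip": 1},
    {"tx": 0,"ty": 0,"tz": 0,"roll": 0,"grip": 1},
  ],
)

```text
clock: 32.62
position: [601.5, -34.6, 171.2]
tool_rot: [1.674, 0.716, -1.845]
contact_force: [1.3, -0.7, -0.2]
grip_width: 85.4
```

send_rows(
  rows=[
    {"tx": 0,"ty": 52,"tz": 30,"roll": 0,"grip": 1},
    {"tx": 0,"ty": 52,"tz": 30,"roll": 0,"grip": 1},
    {"tx": 0,"ty": 52,"tz": 30,"roll": 0,"grip": 1},
    {"tx": 0,"ty": 0,"tz": 0,"roll": 0,"grip": 1},
  ],
)

```text
clock: 33.12
position: [650.5, -216.3, 181.2]
tool_rot: [1.673, 0.715, -1.836]
contact_force: [0.4, -0.0, -0.4]
grip_width: 85.7
```

```bash
cat > st.py <<'E'
from bench import *
from h import *
f=np.array([np.cos(np.radians(44.7)),np.sin(np.radians(44.7))])
plan(sense(),*(np.array([506.5,-379.5])-5*f),90,44.7)
E
python3 st.py
```

```text
tilt xy [-4.28 -2.54] q [ 0.02  0.62  0.32  1.43 -0.13  1.18 -0.44]
t 33.12 pos [ 650.5 -216.3  181.2] tilt 4.99 jaw -45.0 w 85.7 q7 -0.44 F [ 0.4 -0.  -0.4]
 tx,ty,tz [109.3  15.7 213.8] roll 0.004 (deg yaw -0.3 ) other -3.137
```

send_rows(
  rows=[
    {"tx": 0,"ty": 53,"tz": -27,"roll": 0,"grip": 1},
    {"tx": 0,"ty": 53,"tz": -27,"roll": 0,"grip": 1},
    {"tx": 0,"ty": 53,"tz": -27,"roll": 0,"grip": 1},
    {"tx": 0,"ty": 0,"tz": 0,"roll": 0,"grip": 1},
  ],
)

```text
clock: 33.62
position: [817.0, -275.9, 170.8]
tool_rot: [1.67, 0.716, -1.842]
contact_force: [-1.2, -0.3, -0.9]
grip_width: 85.2
```

```bash
python3 st.py
```

```text
tilt xy [-4.58 -2.53] q [ 0.13  0.98  0.33  0.75 -0.2   1.51 -0.44]
t 33.62 pos [ 817.  -275.9  170.8] tilt 5.24 jaw -45.1 w 85.2 q7 -0.44 F [-1.2 -0.3 -0.9]
 tx,ty,tz [ 110.4 -143.5  289.6] roll 0.003 (deg yaw -0.2 ) other -3.139
```

send_rows(
  rows=[
    {"tx": 0,"ty": -52,"tz": -30,"roll": 0,"grip": 1},
    {"tx": 0,"ty": -52,"tz": -30,"roll": 0,"grip": 1},
    {"tx": 0,"ty": -52,"tz": -30,"roll": 0,"grip": 1},
    {"tx": 0,"ty": 0,"tz": 0,"roll": 0,"grip": 1},
  ],
)

```text
clock: 34.12
position: [766.5, -99.7, 169.3]
tool_rot: [1.67, 0.715, -1.843]
contact_force: [-0.4, -0.3, -0.5]
grip_width: 85.1
```

```bash
python3 st.py
```

```text
tilt xy [-4.58 -2.56] q [-0.12  0.79  0.32  1.13 -0.18  1.32 -0.61]
t 34.12 pos [766.5 -99.7 169.3] tilt 5.25 jaw -45.2 w 85.1 q7 -0.61 F [-0.4 -0.3 -0.5]
 tx,ty,tz [112.7  17.  378.2] roll 0.002 (deg yaw -0.1 ) other -3.139
```

send_rows(
  rows=[
    {"tx": -5,"ty": 42,"tz": -42,"roll": 0,"grip": 1},
    {"tx": -5,"ty": 42,"tz": -42,"roll": 0,"grip": 1},
    {"tx": -5,"ty": 20,"tz": -20,"roll": 0,"grip": 1},
    {"tx": 0,"ty": 0,"tz": 0,"roll": 0,"grip": 1},
  ],
)

```text
clock: 34.62
position: [900.8, -102.6, 175.2]
tool_rot: [1.665, 0.715, -1.85]
contact_force: [-0.7, -0.7, -0.3]
grip_width: 84.9
```

```bash
python3 st.py
```

```text
tilt xy [-4.94 -2.65] q [-0.02  1.15  0.33  0.35 -0.25  1.74 -0.68]
t 34.62 pos [ 900.8 -102.6  175.2] tilt 5.61 jaw -45.3 w 84.9 q7 -0.68 F [-0.7 -0.7 -0.3]
 tx,ty,tz [132.1 -78.2 469.7] roll 0.0 (deg yaw -0.0 ) other -3.141
```

send_rows(
  rows=[
    {"tx": 0,"ty": 15,"tz": -15,"roll": 0,"grip": 1},
    {"tx": 0,"ty": 15,"tz": -15,"roll": 0,"grip": 1},
  ],
)

```text
clock: 34.88
position: [919.4, -104.9, 163.6]
tool_rot: [1.677, 0.709, -1.849]
contact_force: [0.6, -0.7, 0.5]
grip_width: 85.5
```

```bash
python3 st.py
```

```text
tilt xy [-4.57 -2.48] q [ 0.02  1.29  0.66  0.09 -0.6   1.86 -0.71]
t 34.88 pos [ 919.4 -104.9  163.6] tilt 5.2 jaw -45.7 w 85.5 q7 -0.71 F [ 0.6 -0.7  0.5]
 tx,ty,tz [118.5 -90.  483.7] roll -0.007 (deg yaw 0.4 ) other 3.135
```

send_rows(
  rows=[
    {"tx": 0,"ty": -5,"tz": 25,"roll": 0,"grip": 1},
    {"tx": 4,"ty": -9,"tz": 50,"roll": 0,"grip": 1},
    {"tx": 5,"ty": -9,"tz": 50,"roll": 0,"grip": 1},
    {"tx": 5,"ty": -9,"tz": 50,"roll": 0,"grip": 1},
    {"tx": 5,"ty": -9,"tz": 50,"roll": 0,"grip": 1},
    {"tx": 5,"ty": -9,"tz": 50,"roll": 0,"grip": 1},
    {"tx": 5,"ty": -9,"tz": 50,"roll": 0,"grip": 1},
    {"tx": 5,"ty": -9,"tz": 50,"roll": 0,"grip": 1},
    {"tx": 5,"ty": -9,"tz": 50,"roll": 0,"grip": 1},
    {"tx": 5,"ty": -9,"tz": 40,"roll": 0,"grip": 1},
    {"tx": 0,"ty": -4,"tz": 19,"roll": 0,"grip": 1},
    {"tx": 0,"ty": 0,"tz": 0,"roll": 0,"grip": 1},
  ],
)

```text
clock: 36.38
position: [488.6, -379.8, 178.5]
tool_rot: [1.711, 0.692, -1.838]
contact_force: [0.0, 0.0, 0.4]
grip_width: 85.4
```

```bash
python3 st.py
```

```text
tilt xy [-3.25 -2.09] q [ 0.05  0.57  0.76  1.68 -0.36  1.08  0.09]
t 36.38 pos [ 488.6 -379.8  178.5] tilt 3.87 jaw -46.7 w 85.4 q7 0.09 F [0.  0.  0.4]
 tx,ty,tz [ 87.6  13.2 -14.1] roll -0.025 (deg yaw 1.4 ) other 3.117
```

send_rows(
  rows=[
    {"tx": 18,"ty": 6,"tz": -7,"roll": -0.025,"grip": 1},
    {"tx": 20,"ty": 7,"tz": -7,"roll": 0,"grip": 1},
    {"tx": 20,"ty": 0,"tz": 0,"roll": 0,"grip": 1},
    {"tx": 20,"ty": 0,"tz": 0,"roll": 0,"grip": 0.6},
    {"tx": 10,"ty": 0,"tz": 0,"roll": 0,"grip": 0.6},
    {"tx": 0,"ty": 0,"tz": 0,"roll": 0,"grip": 0.6},
  ],
)

```text
clock: 37.12
position: [512.1, -374.4, 78.3]
tool_rot: [1.687, 0.73, -1.813]
contact_force: [-0.7, -0.1, 0.0]
grip_width: 68.4
```

```bash
python3 look.py w5 506.5 -379.5 44.7 16
```

```text
n 5599 bench 0.31213786180440195 zmax 63.523984786109565
[ 505.2 -380.4   86.8   36.1   44.7]
heading 44.7 high pts fwd 19.9
tilt xy [-3.31 -1.83] q [ 0.09  0.7   0.67  1.72 -0.45  0.92  0.16]
t 37.17 pos [ 512.3 -374.4   78.8] tilt 3.78 jaw -44.4 w 68.3 q7 0.16 F [-0.3  0.7 -0.9]
 tx,ty,tz [63.6  0.2 10.3] roll 0.016 (deg yaw -0.9 ) other -3.125
```

send_rows(
  rows=[
    {"tx": 8,"ty": 0,"tz": 5,"roll": 0.015,"grip": 0.4},
    {"tx": 15,"ty": 0,"tz": 4,"roll": 0,"grip": 0.4},
    {"tx": 15,"ty": 0,"tz": 0,"roll": 0,"grip": 0.4},
    {"tx": 14,"ty": 0,"tz": 0,"roll": 0,"grip": 0.4},
    {"tx": 8,"ty": 0,"tz": 0,"roll": 0,"grip": 0.4},
    {"tx": 0,"ty": 0,"tz": 0,"roll": 0,"grip": 0.4},
  ],
)

```text
clock: 37.92
position: [502.3, -383.9, 16.1]
tool_rot: [1.698, 0.715, -1.821]
contact_force: [0.3, 0.2, -0.4]
grip_width: 60.1
```

```bash
python3 -c "
from bench import *
from h import *
plan(sense(),502.4,-383.1,16,44.7)"
```

```text
tilt xy [-3.23 -1.87] q [ 0.14  0.77  0.62  1.76 -0.51  0.8   0.2 ]
t 37.92 pos [ 502.3 -383.9   16.1] tilt 3.74 jaw -45.3 w 60.1 q7 0.2 F [ 0.3  0.2 -0.4]
 tx,ty,tz [ 0.  -0.5 -0.6] roll -0.001 (deg yaw 0.0 ) other 3.141
```

send_rows(
  rows=[
    {"tx": 0,"ty": 0,"tz": 0,"roll": 0,"grip": -1},
    {"tx": 0,"ty": 0,"tz": 0,"roll": 0,"grip": -1},
    {"tx": 0,"ty": 0,"tz": 0,"roll": 0,"grip": -1},
    {"tx": 0,"ty": 0,"tz": 0,"roll": 0,"grip": -1},
  ],
)

```text
clock: 38.42
position: [503.2, -384.1, 17.1]
tool_rot: [1.699, 0.714, -1.82]
contact_force: [0.8, 0.4, -1.2]
grip_width: 35.2
```

send_rows(
  rows=[
    {"tx": -15,"ty": 0,"tz": 0,"roll": 0,"grip": -1},
    {"tx": -25,"ty": 0,"tz": 0,"roll": 0,"grip": -1},
    {"tx": -25,"ty": 0,"tz": 0,"roll": 0,"grip": -1},
    {"tx": -25,"ty": 0,"tz": 0,"roll": 0,"grip": -1},
    {"tx": -25,"ty": 0,"tz": 0,"roll": 0,"grip": -1},
    {"tx": -2,"ty": -4,"tz": -30,"roll": 0,"grip": -1},
    {"tx": -2,"ty": -4,"tz": -50,"roll": 0,"grip": -1},
    {"tx": -2,"ty": -4,"tz": -50,"roll": 0,"grip": -1},
    {"tx": -2,"ty": -4,"tz": -50,"roll": 0,"grip": -1},
    {"tx": -2,"ty": -3,"tz": -32,"roll": 0,"grip": -1},
    {"tx": 0,"ty": 0,"tz": 0,"roll": 0,"grip": -1},
  ],
)

```text
clock: 39.8
position: [652.6, -214.8, 144.9]
tool_rot: [1.705, 0.703, -1.814]
contact_force: [-0.0, -0.0, -1.7]
grip_width: 35.1
```

```bash
python3 -c "
from bench import *
from h import *
toPad(sense(),2,z=125)"
```

```text
tilt xy [-2.67 -2.14] q [-0.2   0.71  0.72  1.51 -0.44  1.12 -0.2 ]
t 39.8 pos [ 652.6 -214.8  144.9] tilt 3.42 jaw -45.5 w 35.1 q7 -0.2 F [-0.  -0.  -1.7]
 tx,ty,tz [   6.  -342.  -267.7] roll -0.512 (deg yaw 29.3 ) other 2.63
```

send_rows(
  rows=[
    {"tx": 0,"ty": -20,"tz": -16,"roll": 0,"grip": -1},
    {"tx": 0,"ty": -40,"tz": -31,"roll": 0,"grip": -1},
    {"tx": 0,"ty": -40,"tz": -31,"roll": 0,"grip": -1},
    {"tx": 0,"ty": -40,"tz": -31,"roll": 0,"grip": -1},
    {"tx": 0,"ty": -30,"tz": -24,"roll": 0,"grip": -1},
    {"tx": 0,"ty": 0,"tz": 0,"roll": 0,"grip": -1},
  ],
)

```text
clock: 40.55
position: [625.9, -1.5, 142.6]
tool_rot: [1.711, 0.692, -1.817]
contact_force: [1.1, 0.0, -0.1]
grip_width: 35.5
```

send_rows(
  rows=[
    {"tx": 0,"ty": -20,"tz": -16,"roll": 0,"grip": -1},
    {"tx": 0,"ty": -40,"tz": -31,"roll": 0,"grip": -1},
    {"tx": 0,"ty": -40,"tz": -31,"roll": 0,"grip": -1},
    {"tx": 0,"ty": -40,"tz": -31,"roll": 0,"grip": -1},
    {"tx": 0,"ty": -30,"tz": -24,"roll": 0,"grip": -1},
    {"tx": 0,"ty": 0,"tz": 0,"roll": 0,"grip": -1},
    {"tx": 0,"ty": 0,"tz": 0,"roll": -0.12,"grip": -1},
    {"tx": 0,"ty": 0,"tz": 0,"roll": -0.15,"grip": -1},
    {"tx": 0,"ty": 0,"tz": 0,"roll": -0.15,"grip": -1},
    {"tx": 0,"ty": 0,"tz": 0,"roll": -0.09,"grip": -1},
    {"tx": 0,"ty": 0,"tz": 0,"roll": 0,"grip": -1},
  ],
)

```text
clock: 41.92
position: [609.3, 192.0, 143.8]
tool_rot: [1.376, 1.026, -1.477]
contact_force: [0.1, -0.1, -1.3]
grip_width: 35.3
```

```bash
python3 up.py 2 -4 60 "[1.699,0.714,-1.82]"; python3 held.py 2 h3|tail -n +4
```

```text
tilt xy [-1.95 -2.87] q [-0.8   0.62  0.62  1.63 -0.35  1.06 -0.39]
t 41.92 pos [609.3 192.  143.8] tilt 3.48 jaw -17.6 w 35.3 q7 -0.39 F [ 0.1 -0.1 -1.3]
 tx,ty,tz [ 82.6 -11.5 -27.2] roll -0.025 (deg yaw 1.4 ) other 3.117
bear up tilt fwd,left deg [-0.26 -0.13]
held n 12148 tz range [-45.87938788  32.2794909 ] ty [-18.01895515  16.56607496] top tx -48.184104963339735
pad 4612 ((605.4588012695312, 220.81524658203125), (87.6739730834961, 47.68071365356445), 73.9354019165039) 9.081456965606236
pad 1628 ((518.2952880859375, 246.12918090820312), (87.5276870727539, 40.091278076171875), 74.51224517822266) 9.013177354263604
pad 2094 ((423.56524658203125, 273.4854431152344), (87.5246810913086, 48.61867904663086), 74.39131164550781) 8.94851901004023
```

send_rows(
  rows=[
    {"tx": 5,"ty": -6,"tz": -14,"roll": -0.025,"grip": -1},
    {"tx": 15,"ty": -5,"tz": -13,"roll": 0,"grip": -1},
    {"tx": 18,"ty": 0,"tz": 0,"roll": 0,"grip": -1},
    {"tx": 18,"ty": 0,"tz": 0,"roll": 0,"grip": -1},
    {"tx": 18,"ty": 0,"tz": 0,"roll": 0,"grip": -1},
    {"tx": 15,"ty": 0,"tz": 0,"roll": 0,"grip": -1},
    {"tx": 10,"ty": 0,"tz": 0,"roll": 0,"grip": -1},
    {"tx": 0,"ty": 0,"tz": 0,"roll": 0,"grip": -1},
  ],
)

```text
clock: 42.98
position: [601.6, 216.0, 34.5]
tool_rot: [1.357, 1.038, -1.466]
contact_force: [-0.4, -0.2, -1.7]
grip_width: 35.4
```

```bash
python3 up.py 2 -4.3 30 "[1.699,0.714,-1.82]"
```

```text
tilt xy [-2.13 -3.04] q [-0.79  0.75  0.54  1.7  -0.43  0.87 -0.35]
t 42.98 pos [601.6 216.   34.5] tilt 3.71 jaw -16.4 w 35.4 q7 -0.35 F [-0.4 -0.2 -1.7]
 tx,ty,tz [ 4.3  1.8 -1.8] roll -0.004 (deg yaw 0.2 ) other 3.137
bear up tilt fwd,left deg [-0.07 -0.32]
```

send_rows(
  rows=[
    {"tx": 3,"ty": 2,"tz": -2,"roll": 0,"grip": -1},
    {"tx": 1.5,"ty": 0,"tz": 0,"roll": 0,"grip": -1},
    {"tx": 0,"ty": 0,"tz": 0,"roll": 0,"grip": -1},
  ],
)

```text
clock: 43.35
position: [605.4, 217.5, 31.0]
tool_rot: [1.36, 1.037, -1.464]
contact_force: [-0.5, -0.2, -1.1]
grip_width: 35.6
```

```bash
python3 up.py 2 -4.3 26 "[1.699,0.714,-1.82]"
```

```text
tilt xy [-1.98 -2.97] q [-0.78  0.76  0.54  1.69 -0.43  0.87 -0.35]
t 43.35 pos [605.4 217.5  31. ] tilt 3.58 jaw -16.4 w 35.6 q7 -0.35 F [-0.5 -0.2 -1.1]
 tx,ty,tz [ 5.  -1.4  0.7] roll -0.004 (deg yaw 0.2 ) other 3.137
bear up tilt fwd,left deg [-0.17 -0.2 ]
```

send_rows(
  rows=[
    {"tx": 2,"ty": -1,"tz": 0.5,"roll": 0,"grip": -1},
    {"tx": 1.5,"ty": 0,"tz": 0,"roll": 0,"grip": -1},
  ],
)

```text
clock: 43.6
position: [604.3, 217.3, 27.9]
tool_rot: [1.361, 1.037, -1.463]
contact_force: [0.4, 0.2, -0.9]
grip_width: 35.4
```

send_rows(
  rows=[
    {"tx": 1.5,"ty": 0,"tz": 0,"roll": 0,"grip": -1},
  ],
)

```text
clock: 43.72
position: [604.3, 217.2, 26.4]
tool_rot: [1.361, 1.037, -1.462]
contact_force: [0.7, 0.9, -2.1]
grip_width: 35.6
```

send_rows(
  rows=[
    {"tx": 1.2,"ty": 0,"tz": 0,"roll": 0,"grip": -1},
  ],
)

```text
clock: 43.85
position: [604.2, 217.2, 25.1]
tool_rot: [1.361, 1.037, -1.463]
contact_force: [0.1, -0.1, -0.9]
grip_width: 35.3
```

send_rows(
  rows=[
    {"tx": 1.2,"ty": 0,"tz": 0,"roll": 0,"grip": -1},
  ],
)

```text
clock: 43.98
position: [604.3, 217.2, 24.4]
tool_rot: [1.361, 1.038, -1.462]
contact_force: [-5.5, 1.3, 15.7]
grip_width: 35.0
```

send_rows(
  rows=[
    {"tx": 1,"ty": 0,"tz": 0,"roll": 0,"grip": -1},
  ],
)

```text
clock: 44.1
position: [604.3, 217.3, 24.4]
tool_rot: [1.361, 1.038, -1.462]
contact_force: [-6.0, -0.0, 15.2]
grip_width: 35.4
```

Contact made; release and retreat.

send_rows(
  rows=[
    {"tx": 0,"ty": 0,"tz": 0,"roll": 0,"grip": -1},
    {"tx": 0,"ty": 0,"tz": 0,"roll": 0,"grip": 0.3},
    {"tx": 0,"ty": 0,"tz": 0,"roll": 0,"grip": 0.3},
    {"tx": 0,"ty": 0,"tz": 0,"roll": 0,"grip": 0.3},
    {"tx": -20,"ty": 0,"tz": 0,"roll": 0,"grip": 0.3},
    {"tx": -30,"ty": 0,"tz": 0,"roll": 0,"grip": 0.3},
    {"tx": -40,"ty": 0,"tz": 0,"roll": 0,"grip": 0.3},
    {"tx": -50,"ty": 0,"tz": 40,"roll": 0,"grip": 0.3},
    {"tx": -20,"ty": 0,"tz": 40,"roll": 0,"grip": 1},
    {"tx": 0,"ty": 0,"tz": 0,"roll": 0,"grip": 1},
  ],
)

```text
clock: 45.35
position: [589.0, 148.3, 198.6]
tool_rot: [1.366, 1.035, -1.457]
contact_force: [0.3, 0.4, 0.6]
grip_width: 85.1
```

```bash
python3 check.py c2; python3 - <<'E'
from h import *
P,c,u,v=load("c2w.npz");m=green(c)&(P[:,2]>5)&(P[:,2]<13)
print(m.sum())
E
```

```text
s 0 613 along/across [-0.4 -2.7] [36.3 90.6] 89.0 ztop 70.1 X [-44.7  43.3]
s 1 670 along/across [-1.  -3.3] [36.4 87.5] 87.0 ztop 69.5 X [-43.8  38.4]
s 2 767 along/across [ 2.8 -1.7] [35.9 91.4] 89.8 ztop 70.4 X [-42.6  41.1]
w 0 4798 along/across [ 0.  -1.7] [35.4 90.1] 89.2 ztop 69.6 X [-43.7  44.1]
w 1 4074 along/across [ 1.  -0.9] [36.6 89.6] 89.6 ztop 69.8 X [-42.6  44.6]
w 2 3622 along/across [2.1 0.2] [89.7 35.8] 1.1 ztop 70.1 X [-41.3  46. ]
3433
```

View pics/c2.png

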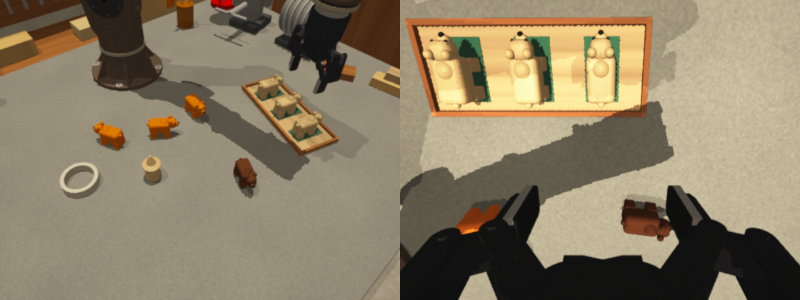

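All three bears stand upright on their pads, at (455,72), (530,72) and (601,72) in the right half. The bystanders look untouched.

```bash
python3 -c "
from bench import *
print(sense()['clock']);print(job_done())"
```

```text
45.45
the job is handed in; nothing more can be done
None
```

All three pale bears are standing on the drying tray, one on each green pad, noses to the far long side. I handed the job in at 45.5 s of the 72 s allowed. Each bear was lowered until it touched its pad with about 15–25 N, then released.

**Position:** the last wrist view puts the bears 0 to 2 mm off along the pads and up to 1.7 mm across. They are square to within about 1°, with tops at 70 mm (62 mm bear plus 8 mm floor), so upright.

**Disagreement:** the scene camera differs from the wrist camera on the same bears. It gives up to 2.8 mm along, 3.3 mm across and 3° on the middle bear. That camera sees the bears at a slant and with fewer points, so I trusted the wrist view.

**Tool tilt:** fast sideways moves left the tool 2–5° out of vertical, and the rows cannot command that directly. I spent several seconds on trial moves to reduce it, one of which took the arm to the edge of its reach with joint 4 at 0.09 rad (limit 0.08). The middle bear was about 3° off level when it went down and came level on the pad; the third was within 0.3°.

**Bystanders:** I never handled them, and none looks moved in the final picture, though I did not measure their positions again.

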